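# Break down a twist-lock cup stack into a kit case and snap the cover on

### The job

Make up the hardware kit: take every cup off the twist-lock stand, one after the other from the top of the stack (raise it slightly, twist it anticlockwise, lift it off), and stand each upright on the floor of the grey case's compartments. Then lay the white cover on the case and press it down corner by corner until all four orange clips have snapped over it and it lies flush on the rim. Leave the two jars alone.

Things in the scene. Friction and masses are not known exactly. Their poses are not given: they have to be found in the camera images.
- cup_a_mid (a point): Blue plastic parts cup, lowest of the stack; 56 mm high, about 70 g. Point on its axis, half-way up (28 mm below the rim); z up its axis. Round: band 48 mm across from 22 mm above the underside up to the rim, below it a foot 39 mm across, which nests in the mouth beneath. All cups are alike; the x axis points to one ear (see cup_b, cup_c).
- cup_b_mid (a point): Yellow cup, nested in the blue one; same point and axes. Each cup has two ears along its own +x and -x: 8 mm wide, out to 31 mm from the axis, 22 to 26 mm above its underside; and above them at the rim two hooks, out to 31.5 mm, rising 16.5 mm above the rim, that hold the ears of the cup on top. So grip it across its y axis, 8 mm below the rim.
- cup_c_mid (a point): Green cup, nested in the yellow one; same point and axes; absent in some starts. The exposed band between one rim and the next is 34 mm high. Standing in the case, the point is 32 mm above the case's underside. A cup with its hooks takes 63 mm along x, 48 mm along y, and is 73 mm high.
- cup_d_mid (a point): Red cup, alone in the stand's other mouth; same point and axes; absent in some starts.
- stand: Black double foot of the stack, fixed, 220 mm along its x, 90 mm along y; origin at the centre of its underside. Two mouths on its x axis (mouth0, mouth1), each holding the lowest cup as a cup holds the next: undersides 10, 44, 78 mm up, x axes along the stand's within about 8 degrees.
- mouth0 (a point): Centre of the rim (32 mm up) of the mouth with the stack of two or three. The lock: a seated ear lies under a hook and behind a 3 mm lip, so a cup can be neither pulled nor turned off. Raise it 6 mm (over 3, under 9), turn it there 30 degrees (22 to 90) anticlockwise seen from above, lift straight up. Pulled up without the turn it takes the cups below along.
- mouth1 (a point): Centre of the rim of the other mouth, 130 mm along +x from mouth0, empty or with the red cup; the same lock.
- case: Grey open-topped case, fixed, 156 mm along its x, 236 mm along its y, rim 80 mm above its underside, walls and floor 4 mm; origin at the centre of its underside. Two crossed ridges 12 mm high part the floor into four compartments. On the rim are four orange sprung clips (on the long sides, 70 mm either side of the middle, 17 mm high) and guides for the cover (middle of the short ends, 22 mm high; four on the long sides, 18 mm).
- case_rim (a point): Centre of the case's mouth at rim height. The cover goes here with its y along the case's y, either way round, between the guides (about 1 mm play, flared above). Laid down, it first rests on the sloping noses of the clips, about 10 mm too high; pressed down at a corner (8 to 20 N), it goes home there, the clip snapping over its edge.
- cover_handle (a point): White flat cover, 148 mm along its x, 233 mm along its y, 5 mm thick, about 0.14 kg, lying on the bench at first; a black bar handle at its centre, 16 mm wide (x), 50 mm long (y), top 41 mm above the cover's underside. The point is in the handle, 29 mm above the underside; z up.
- well0 (a point): Centre of the floor of compartment 0 of the case (4 mm above the case's underside), at x = -37, y = -55 mm in the case; 72 mm along x by 112 mm along y, so a cup's hooks go along the case's x; axes as the case's.
- well1 (a point): Centre of the floor of compartment 1 of the case (4 mm above the case's underside), at x = -37, y = 55 mm in the case; 72 mm along x by 112 mm along y, so a cup's hooks go along the case's x; axes as the case's.
- well2 (a point): Centre of the floor of compartment 2 of the case (4 mm above the case's underside), at x = 37, y = -55 mm in the case; 72 mm along x by 112 mm along y, so a cup's hooks go along the case's x; axes as the case's.
- well3 (a point): Centre of the floor of compartment 3 of the case (4 mm above the case's underside), at x = 37, y = 55 mm in the case; 72 mm along x by 112 mm along y, so a cup's hooks go along the case's x; axes as the case's.
- cover_fr (a point): Orange spot on the cover's top face near its -x, -y corner (52 and 92 mm from the middle, 24 mm below cover_handle's point): the place to press. Home, it stands 85 mm above the case's underside. Pressing one corner may or may not take the next one along.
- cover_fl (a point): Orange spot on the cover's top face near its -x, +y corner (52 and 92 mm from the middle, 24 mm below cover_handle's point): the place to press. Home, it stands 85 mm above the case's underside. Pressing one corner may or may not take the next one along.
- cover_br (a point): Orange spot on the cover's top face near its +x, -y corner (52 and 92 mm from the middle, 24 mm below cover_handle's point): the place to press. Home, it stands 85 mm above the case's underside. Pressing one corner may or may not take the next one along.
- cover_bl (a point): Orange spot on the cover's top face near its +x, +y corner (52 and 92 mm from the middle, 24 mm below cover_handle's point): the place to press. Home, it stands 85 mm above the case's underside. Pressing one corner may or may not take the next one along.
- jar_of_screws: Plastic jar, cream with a white lid, 66 mm across, 85 mm high, a bystander to be left alone; origin at its underside.
- amber_jar: Small amber jar with a black lid, 48 mm across, 60 mm high, a bystander to be left alone; origin at its underside.

How it is judged:
On the way, in this order (a step that is already met when the one before it is completed fails the run):
1. every cup is off the stack and stands upright on the floor of the case (x of cup_a_mid in the frame of case between -0.06 and 0.06 m and y of cup_a_mid in the frame of case between -0.105 and 0.105 m and z of cup_a_mid in the frame of case between 0.026 and 0.038 m and angle between each of cup_a_mid, cup_b_mid, cup_c_mid, cup_d_mid's own z axis and vertical below 0.12 rad and x of cup_b_mid in the frame of case between -0.06 and 0.06 m and y of cup_b_mid in the frame of case between -0.105 and 0.105 m and z of cup_b_mid in the frame of case between 0.026 and 0.038 m and x of cup_c_mid in the frame of case between -0.06 and 0.06 m and y of cup_c_mid in the frame of case between -0.105 and 0.105 m and z of cup_c_mid in the frame of case between 0.026 and 0.038 m and x of cup_d_mid in the frame of case between -0.06 and 0.06 m and y of cup_d_mid in the frame of case between -0.105 and 0.105 m and z of cup_d_mid in the frame of case between 0.026 and 0.038 m), for 0.2 s.
2. the cover is down on the rim at all four corners (z of cover_fr in the frame of case between 0.082 and 0.0875 m and z of cover_fl in the frame of case between 0.082 and 0.0875 m and z of cover_br in the frame of case between 0.082 and 0.0875 m and z of cover_bl in the frame of case between 0.082 and 0.0875 m and horizontal distance between cover_handle and case_rim below 0.006 m), for 0.2 s.
At the end, for the whole second after the job is handed in: Every cup stands upright (within 7 degrees) on the floor of the case, and the cover lies on the rim, all four spots 82 to 87.5 mm above the case's underside (home: 85) and its middle within 6 mm of the case's middle (all of step 1 and all of step 2); the robot touches nothing.
It fails at once if a jar is pushed more than 3 cm (distance of any of jar_of_screws, amber_jar from where it was at the start of the episode above 0.03 m).
Of cup_c, cup_d only 1 to 2 are there at a start; the rules pass over those that are not, and their reading is None.
At some moment in a run one of cover may be knocked a few centimetres aside while the robot is not near it.
It also fails if it takes over 210 s, if anything falls off the work surface, if the arm or the gripper's body presses on something with over 40 N, if the wrist force passes 120 N, or if a joint passes its speed limit or range.

### The arm

A 6-joint arm with a two-finger parallel gripper is mounted at the origin on a cart in front of the work surface, level with it; the furniture and walls round the work are solid. World frame = base frame: x ahead of the robot, y to its left, z up, the work surface at z = 0. Lengths are in m, angles in rad, forces in N, time in s.
With the tool pointing down it reaches from about 0.3 to 1 m from the base axis. Payload 5.1 kg.
Tool frame: the origin (TCP) lies at the very end of the fingers, on their centre line; the grasp point (between the pads) lies 19 mm behind it; x points along the fingers, z is the direction in which the jaws open and shut, and the axes are right-handed (so a half turn about x gives the same grasp; the last joint's range is limited). The gripper opens to 95 mm and grips with 3 to 60 N. Pads are 20 mm wide; open, the fingers measure 119 mm over their backs; the gripper's body (75 mm by 180 mm) begins 59 mm behind the grasp point.
Start: joints at [1.059, 0.124, 1.65, -0, 1.367, -0.083], TCP at [0.27, 0.591, 0.215] pointing down, gripper open.
Joint ranges: [-2.61, 2.61], [-1.02, 2.33], [0.03, 2.71], [-1.35, 4.49], [0.32, 2.68], [-2.91, 2.91]. Speed limits (rad/s): [2.57, 2.57, 3.14, 3.14, 3.14, 3.14].

### API

Orientations are given as [roll, pitch, yaw] about the fixed x, y, z axes, in that order (R = Rz(yaw) Ry(pitch) Rx(roll)).
In Python, from rig import robot gives the robot as it stands. The module is installed in compiled form; this text tells all that it offers.
- The arm moves only by the tool send_rows, never from a script. Its argument "moves" is a list that holds one entry, the list of rows, each a list of 7 numbers: the shift along the tool's x, y, z in mm, then the turn, a rotation vector about the tool's x, y, z in degrees, then the closure, from 0 (fully open) to 1 (shut). In form: [[[tx, ty, tz, ax, ay, az, gripper], ...]]. A call has 1 to 12 rows; each row is the pose to reach, as a shift and turn from the pose commanded when the call began, along the tool's axes at that moment; what a row does not reach only later rows make up. A row lasts 1/8 s, in which the tool goes at most 62.5 mm and 10.7 degrees, less where a joint would pass 70% of its speed; a pose out of reach is approached as far as the arm can. A call with a gripper value outside its range is refused whole. The fingers move at their own pace and stop on an object; "newtons" is the grip in N (left out, the last holds). Time passes only in rows, so rows that repeat a pose let the fingers close. It gives the time, the measured TCP pose, the force and the opening at its end, in the units of the state.
- robot.get_state(): the state, without advancing time (a new reading comes with each control period).
- robot.snapshot(name): name is "side" or "top"; returns a dict with "img" (400x640x3 uint8, blue, green, red), "range_z" (400x640 float32, m along the optical axis (not along the pixel's ray), 0 where there is no reading), "fx", "fy", "cx", "cy" (pixels), "T" (4x4, takes a point from camera to world coordinates). Camera axes: x right, y down, z forward; pixel columns grow to the right and rows downward; lengths in m; the calibration is good to about 2 mm. A picture is of the moment at which its call begins.
- robot.hand_in(): hands the job in, once; it reports no verdict.
The state is a dict: "clock": time; "q": joint angles; "joint_velocities": joint speeds; "joint_torque": joint torques, N m; "tcp_pos": TCP position; "orientation": TCP orientation; "wrist_force": force on the tool from outside, world axes, zero at the start; "torque": the same for the moment, N m; "width": finger opening in m.
Only numpy, scipy, OpenCV 4.12 (cv2) and the standard library are available. Lean on these libraries where they do the work, as an engineer would, in place of code of your own. Each camera call takes 0.05 s, during which the arm holds its last target.

## Working session

There is one attempt and no reset: what is moved stays moved. The work goes in short steps, Python scripts to look and compute and a tool call to move; the robot and the scene stay as the last step left them, time stands still between calls to the robot, and variables do not carry over. Pictures are saved under pics/ and viewed, and the job is handed in when it is done.

Besides the shell and the picture viewer there is one more tool, called after "Call:" as name([rows], argument=value, ...), one row to a line, values as JSON. send_rows: Moves the arm, as the interface text tells. Its arguments: {"type":"object","properties":{"moves":{"type":"array"},"newtons":{"type":"number"}},"required":["moves"]}

```bash
ls; mkdir -p pics
python3 - <<'E'
from rig import robot
import cv2,numpy as np
print(robot.get_state())
for n in("side","top"):
    s=robot.snapshot(n); cv2.imwrite(f"pics/{n}0.png",s["img"]); np.savez(f"/tmp/{n}0.npz",**s)
    print(n,s["fx"],s["fy"],s["cx"],s["cy"],np.round(s["T"],4).tolist())
E
```

```text
pics
{'clock': 0.0, 'q': array([ 1.05938263e+00,  1.24529987e-01,  1.65167025e+00, -1.89212950e-05,
        1.36748296e+00, -8.25891647e-02]), 'joint_velocities': array([ 0.00098695,  0.00018943, -0.00095308,  0.00097391,  0.00027688,
       -0.00050335]), 'joint_torque': array([ 1.65321384e-03, -4.17592442e+01, -3.59947193e+01,  7.76083907e-02,
        4.89410455e-02, -1.77953862e-04]), 'tcp_pos': array([0.2699822 , 0.59057473, 0.21337316]), 'orientation': array([ 3.06786392,  1.56870571, -2.07334575]), 'wrist_force': array([0.23193378, 0.30436793, 0.68819446]), 'torque': array([0.01272518, 0.01883128, 0.00239669]), 'width': 0.09475464506023575}
side 448.8413151997179 448.8413151997179 321.55764997694547 198.96038950632257 [[0.992, -0.0588, 0.1116, 0.4762], [-0.1261, -0.4451, 0.8866, -1.2188], [-0.0024, -0.8936, -0.4489, 0.7133], [0.0, 0.0, 0.0, 1.0]]
top 369.2343820877835 369.2343820877835 322.2518984987022 199.18810524759138 [[0.027, -0.9897, 0.1404, 0.4662], [-0.9996, -0.0268, 0.0034, -0.0252], [0.0004, -0.1405, -0.9901, 1.0815], [0.0, 0.0, 0.0, 1.0]]
```

View pics/side0.png

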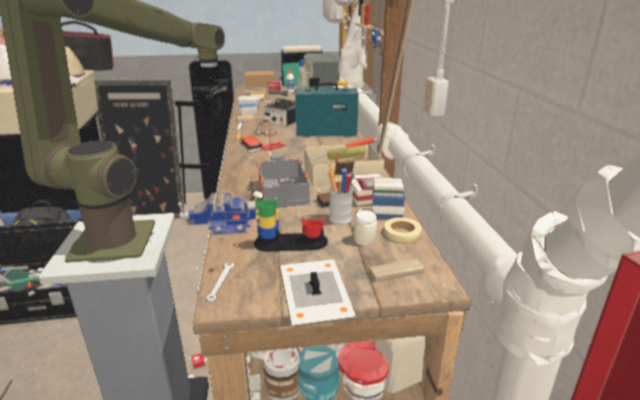

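View pics/top0.png

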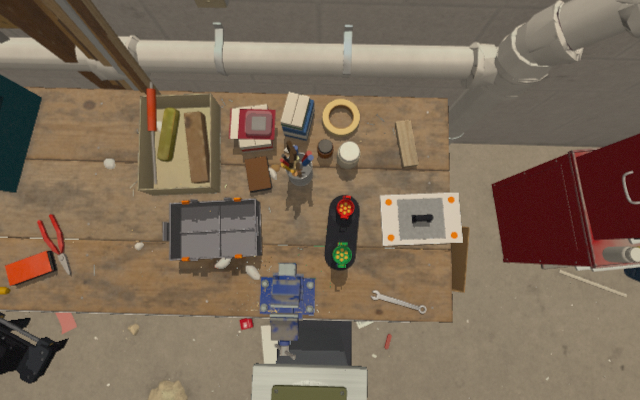

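```bash
cat > h.py <<'E'
import numpy as np,cv2
def load(n): return dict(np.load(f"/tmp/{n}.npz"))
def ray(s,u,v):
    d=s["T"][:3,:3]@np.array([(u-s["cx"])/s["fx"],(v-s["cy"])/s["fy"],1.]); return s["T"][:3,3],d
def onz(s,u,v,z):
    o,d=ray(s,u,v); return o+d*(z-o[2])/d[2]
def cloud(s):
    z=s["range_z"]; v,u=np.mgrid[:400,:640]
    p=np.stack([(u-s["cx"])/s["fx"]*z,(v-s["cy"])/s["fy"]*z,z],-1)
    P=p@s["T"][:3,:3].T+s["T"][:3,3]; P[z==0]=np.nan; return P
def proj(s,p):
    c=s["T"][:3,:3].T@(np.array(p)-s["T"][:3,3]); return s["fx"]*c[0]/c[2]+s["cx"], s["fy"]*c[1]/c[2]+s["cy"]
def crop(s,u0,v0,u1,v1,k,f): cv2.imwrite(f,cv2.resize(s["img"][v0:v1,u0:u1],None,fx=k,fy=k,interpolation=cv2.INTER_CUBIC))
def blobs(s,m,amin=6):
    n,l,st,c=cv2.connectedComponentsWithStats(m.astype(np.uint8)); return [(c[i],st[i,4]) for i in range(1,n) if st[i,4]>=amin]
E
python3 - <<'E'
from h import *
t=load("top0");s=load("side0")
crop(t,320,180,470,280,5,"pics/c1.png");crop(t,160,190,270,270,7,"pics/c2.png");crop(s,240,150,360,330,3.3,"pics/c3.png")
for S,n in((t,"top"),(s,"side")):
    h=cv2.cvtColor(S["img"],cv2.COLOR_BGR2HSV); m=(h[...,0]>8)&(h[...,0]<20)&(h[...,1]>190)&(h[...,2]>180)
    P=cloud(S)
    for c,a in blobs(S,m,4):
        print(n,np.round(c,1),a,np.round(P[int(round(c[1])),int(round(c[0]))],3))
E
```

```text
top [450.6 199.2] 26 [ 0.63  -0.4    0.006]
top [236.  198.3] 9 [0.603 0.211 0.094]
top [388.  201.7] 24 [ 0.616 -0.215  0.006]
top [184.5 201. ] 6 [0.591 0.349 0.099]
top [343.5 210.2] 25 [ 0.585 -0.084  0.04 ]
top [453.7 234.8] 25 [ 0.524 -0.407  0.004]
top [390.5 237.1] 27 [ 0.513 -0.223  0.009]
top [237.5 256. ] 18 [0.449 0.196 0.097]
top [184.6 258.8] 17 [nan nan nan]
```

View pics/c1.png

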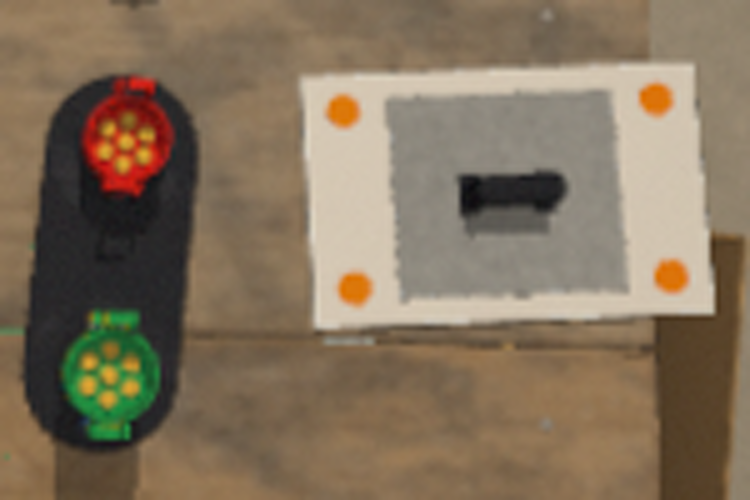

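View pics/c2.png

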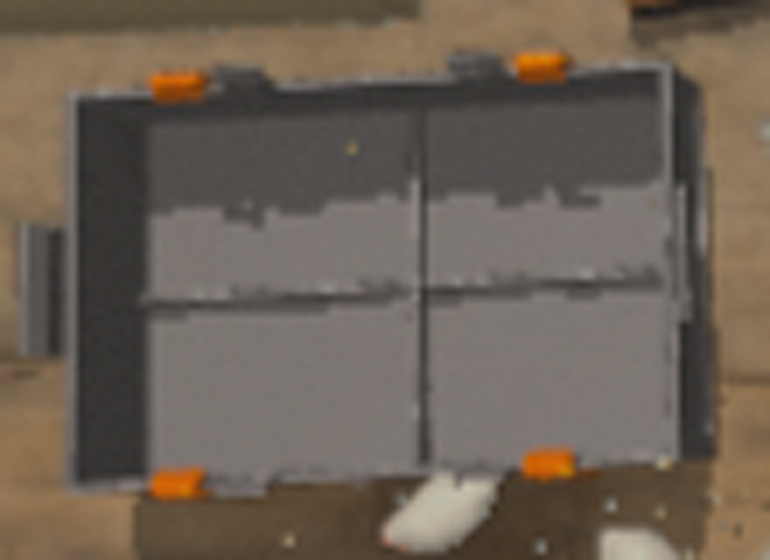

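View pics/c3.png

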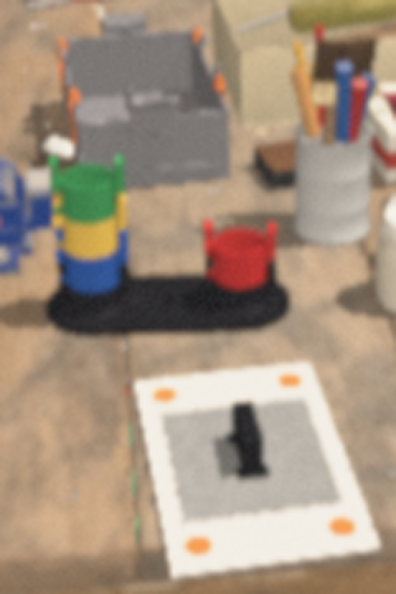

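Run:
```python
from h import *
t=load("top0");s=load("side0")
C=[onz(t,160+u/7-.5,190+v/7-.5,.08) for u,v in((73,95),(668,67),(678,460),(72,487))]
C=np.array(C);print("case corners",np.round(C,4).tolist(),C.mean(0),[round(float(np.linalg.norm(C[i]-C[i-1])),4) for i in range(4)])
# long edge direction
P=cloud(t);Ps=cloud(s)
sp=[(450.6,199.2),(388,201.7),(453.7,234.8),(390.5,237.1)]
Q=np.array([onz(t,*p,.005) for p in sp]);print("cover",np.round(Q,4).tolist(),Q.mean(0),np.linalg.norm(Q[0]-Q[1]),np.linalg.norm(Q[0]-Q[2]))
d=(Q[1]-Q[0]+Q[3]-Q[2]);print("cover y axis angle",np.degrees(np.arctan2(d[1],d[0])))
for S,PP,n in((t,P,"top"),(s,Ps,"side")):
    h=cv2.cvtColor(S["img"],cv2.COLOR_BGR2HSV)
    H=h[...,0].astype(int);ok=(h[...,1]>130)&(h[...,2]>50)
    for nm,m in (("red",(H<6)|(H>174)),("green",(H>50)&(H<85)),("yel",(H>22)&(H<32)),("blue",(H>100)&(H<125))):
        m=m&ok; 
        X=PP[...,0];Y=PP[...,1]
        roi=(X>.38)&(X<.66)&(Y<-.02)&(Y>-.16); mm=m&roi
        if mm.sum()>5:
            v,u=np.nonzero(mm); p=PP[mm]; print(n,nm,mm.sum(),"px",u.min(),u.max(),v.min(),v.max(),"z",np.round(np.percentile(p[:,2],[2,50,98]),3),"med",np.round(np.median(p,0),3))
            for zl,zh in((.1335+.004,.17),(.07,.09)):
                pass
    # floor noise, case floor
    print(n,"bench z",np.nanmedian(PP[260:270,400:420,2]))
```

```text
case corners [[0.5862, 0.3944, 0.08], [0.6035, 0.1626, 0.08], [0.4517, 0.1508, 0.08], [0.4353, 0.3819, 0.08]] [0.51920028 0.27241764 0.08      ] [0.1514, 0.2324, 0.1523, 0.2317]
cover [[0.629, -0.3994, 0.005], [0.6166, -0.2151, 0.005], [0.5247, -0.4061, 0.005], [0.5131, -0.2225, 0.005]] [ 0.57085403 -0.3107581   0.005     ] 0.18470437467483497 0.1045346599390323
cover y axis angle 93.73639290533434
top red 214 px 336 354 195 219 z [0.007 0.052 0.085] med [ 0.595 -0.087  0.052]
top green 229 px 332 351 242 267 z [0.008 0.112 0.153] med [ 0.459 -0.077  0.112]
top yel 31 px 336 347 249 261 z [0.107 0.112 0.115] med [ 0.458 -0.075  0.112]
top bench z 0.0009335905827901891
side red 354 px 302 323 217 238 z [0.029 0.054 0.081] med [ 0.59  -0.1    0.054]
side green 177 px 257 275 202 215 z [0.107 0.123 0.135] med [ 0.461 -0.096  0.123]
side yel 25 px 257 276 209 218 z [0.094 0.098 0.116] med [ 0.462 -0.092  0.098]
side blue 164 px 258 277 222 239 z [0.028 0.046 0.064] med [ 0.462 -0.096  0.046]
side bench z 0.019269492253394083
```

```bash
cat >> h.py <<'E'
from scipy.spatial.transform import Rotation as Ro
def Rt(o): return Ro.from_euler('xyz',o)
def down(ang,flip=1):
    a=np.radians(ang); x=np.array([0,0,-1.]); z=flip*np.array([np.cos(a),np.sin(a),0]); return Ro.from_matrix(np.stack([x,np.cross(z,x),z],1))
def delta(st,p,R):
    R0=Rt(st["orientation"]); return np.round(R0.inv().apply(np.array(p)-st["tcp_pos"])*1000,1),np.round((R0.inv()*R).as_rotvec(degrees=True),1)
E
python3 - <<'E'
from h import *
from rig import robot
t=load("top0");P=cloud(t)
st=robot.get_state();R=Rt(st["orientation"]).as_matrix();print("R",R.round(3).tolist())
for x in np.arange(.25,.75,.05):
    r=[]
    for y in np.arange(-.5,.5,.05):
        m=(abs(P[...,0]-x)<.025)&(abs(P[...,1]-y)<.025); r.append("%3d"%(np.nanmax(P[m][:,2])*1000) if m.any() else " - ")
    print("%.2f"%x,*r)
def pt(u,v,z): return onz(t,320+u/5-.5,180+v/5-.5,z)
for nm,(a,b,c,z) in dict(green=((115,319),(110,430),(111,376),.134),red=((136,86),(122,186),(128,137),.066)).items():
    A=pt(*a,z+.012);B=pt(*b,z+.012);print(nm,A.round(4),B.round(4),((A+B)/2).round(4),np.linalg.norm(A-B),np.degrees(np.arctan2(*(A-B)[[1,0]])),pt(*c,z).round(4))
crop(t,325,190,360,272,9,"pics/c4.png")
E
```

```text
R [[-0.001, -0.909, 0.416], [-0.002, 0.416, 0.909], [-1.0, 0.0, -0.002]]
0.25  -   -   -   -   -    0   2  -1   0   0   0  78  79  -2  -1   1  -   -3 -12   0
0.30  -   -    6   5  11  10   6   5   6   7  24  94  95  23   6   6   6   6   9   7
0.35  -   -    5   6   7  12  12   8   7   7  22  96  95  22   7   6   7   8   7   6
0.40  -   -    6   6   6   6   6   7  13  14  22  72  72  21  15  15   7   5   7   6
0.45  -   -    6   5   6   6   7   6 152 152   8  64  65  86 100 101 101  99  85   7
0.50  -    9  10  12  11  11  10   7 155 153   5   7   6 105  20  20  21  21 109   5
0.55  -    8  11  43  48  11  11  12  87  84   5   7   8 106  17  19  18  10 105   6
0.60  -    7  11  42  45  12  10  12  85  69   6   7   7  83  98 102  99  99  99 100
0.65  -   -   11  11   9   9  12   7  13   9 109 198   5  29  30   6  98  99  97  67
0.70  -   -    6   5  22  23   7   5  89  83 190 198 206  29  29   5  99  76 103 100
green [ 0.4881 -0.076   0.146 ] [ 0.4331 -0.0745  0.146 ] [ 0.4606 -0.0752  0.146 ] 0.055096558678153676 -1.4919511870179656 [ 0.4596 -0.0751  0.134 ]
red [ 0.6172 -0.0887  0.078 ] [ 0.5619 -0.0821  0.078 ] [ 0.5895 -0.0854  0.078 ] 0.05573038561822276 -6.861257084770057 [ 0.5903 -0.0856  0.066 ]
```

View pics/c4.png

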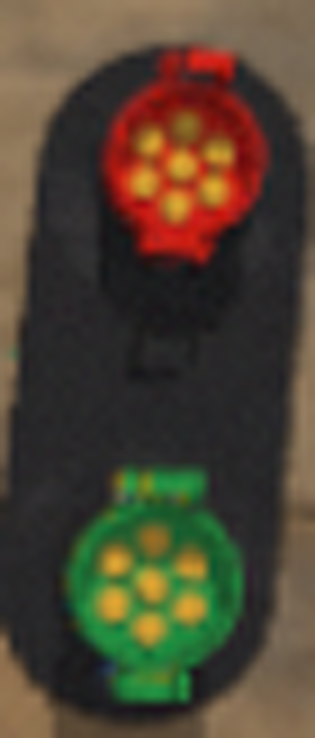

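```bash
cat > d.py <<'E'
import sys
from h import *
from rig import robot
st=robot.get_state(); x,y,z,a=map(float,sys.argv[1:5])
R0=Rt(st["orientation"]);zz=R0.as_matrix()[:,2];
print("t",round(st["clock"],2),"tcp",st["tcp_pos"].round(4),"jaw",np.degrees(np.arctan2(zz[1],zz[0])).round(1),"w",round(st["width"],4),"F",st["wrist_force"].round(1),"q6",st["q"][5].round(2))
print("delta",delta(st,[x,y,z],down(a)))
E
python3 d.py .46 -.075 .2 -91.5
```

```text
t 0.1 tcp [0.27   0.5907 0.2135] jaw 65.4 w 0.0954 F [ 0.4 -0.1 -0.1] q6 -0.08
delta (array([  14.4, -449.5, -526.4]), array([ 1.569e+02, -0.000e+00,  1.000e-01]))
```

Call:
send_rows([
  [[14,-449.5,-526.4,100,0,0,0],[14,-449.5,-526.4,100,0,0,0],[14,-449.5,-526.4,100,0,0,0],[14,-449.5,-526.4,100,0,0,0],[14,-449.5,-526.4,100,0,0,0],[14,-449.5,-526.4,100,0,0,0],[14,-449.5,-526.4,100,0,0,0],[14,-449.5,-526.4,100,0,0,0],[14,-449.5,-526.4,100,0,0,0],[14,-449.5,-526.4,100,0,0,0],[14,-449.5,-526.4,100,0,0,0],[14,-449.5,-526.4,100,0,0,0]],
], newtons=25)

```text
clock: 1.6
tcp_pos: [0.4602, -0.0777, 0.2001]
orientation: [-2.484, 1.57, -3.093]
wrist_force: [-0.9, 0.5, -0.3]
width: 0.095
```

```bash
python3 d.py .46 -.075 .18 -91.5
```

```text
t 1.6 tcp [ 0.4602 -0.0777  0.2001] jaw -34.9 w 0.095 F [-0.9  0.5 -0.3] q6 0.33
delta (array([20.1,  2.1, -1.7]), array([56.6, -0. ,  0.1]))
```

Call:
send_rows([
  [[0,0,0,56.6,0,0,0],[0,0,0,56.6,0,0,0],[0,0,0,56.6,0,0,0],[0,0,0,56.6,0,0,0],[0,0,0,56.6,0,0,0],[0,0,0,56.6,0,0,0],[0,0,0,56.6,0,0,0],[0,0,0,56.6,0,0,0]],
])

```text
clock: 2.6
tcp_pos: [0.46, -0.0738, 0.2005]
orientation: [-2.265, 1.57, 2.429]
wrist_force: [0.4, 0.0, -0.1]
width: 0.0953
```

```bash
python3 d.py .46 -.075 .107 -91.5
python3 - <<'E'
from rig import robot
from h import *
for n in("side","top"):
    s=robot.snapshot(n); np.savez(f"/tmp/{n}1.npz",**s)
crop(load("top1"),300,170,400,270,6,"pics/t1.png");crop(load("side1"),210,130,350,270,4,"pics/s1.png")
E
```

```text
t 2.6 tcp [ 0.46   -0.0738  0.2005] jaw -91.1 w 0.0953 F [ 0.4  0.  -0.1] q6 1.31
delta (array([93.5,  0. ,  1.2]), array([ 0.4, -0. ,  0. ]))
```

View pics/s1.png

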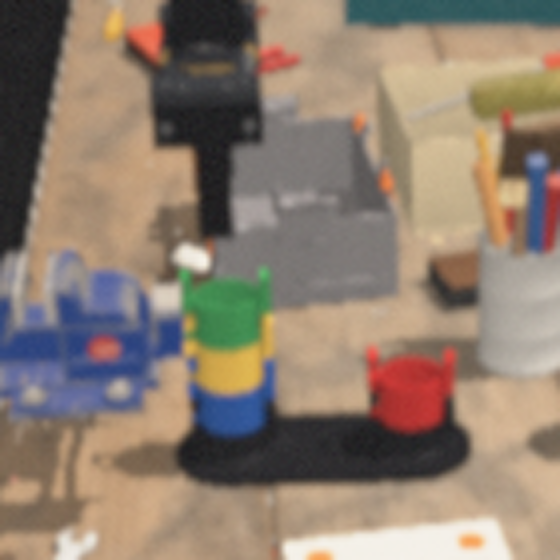

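Run:
```python
from h import *
s=load("side1")
print(proj(s,[.46,-.128,.2]),proj(s,[.46,-.074,.134]),proj(s,[.59,-.085,.066]))
```

```text
(np.float64(264.3728542042176), np.float64(189.24478884287905)) (np.float64(265.510308255165), np.float64(202.1543123787486)) (np.float64(311.7905473460671), np.float64(221.96956012066437))
```

Call:
send_rows([
  [[45,0,1.2,0.4,0,0,0],[93.5,0,1.2,0.4,0,0,0],[93.5,0,1.2,0.4,0,0,0],[93.5,0,1.2,0.4,0,0,0],[93.5,0,1.2,0.4,0,0,1],[93.5,0,1.2,0.4,0,0,1],[93.5,0,1.2,0.4,0,0,1],[93.5,0,1.2,0.4,0,0,1],[93.5,0,1.2,0.4,0,0,1]],
])

```text
clock: 3.82
tcp_pos: [0.4602, -0.0757, 0.1072]
orientation: [-1.359, 1.571, -2.957]
wrist_force: [0.2, -0.6, -0.1]
width: 0.0503
```

```bash
python3 d.py .46 -.075 .113 -91.5
```

```text
t 3.83 tcp [ 0.4602 -0.0757  0.1072] jaw -91.6 w 0.0503 F [ 0.2 -0.6 -0.1] q6 1.32
delta (array([-5.8, -0.2, -0.7]), array([-0.1,  0. ,  0. ]))
```

Call:
send_rows([
  [[0,0,0,0,0,0,1],[0,0,0,0,0,0,1],[0,0,0,0,0,0,1],[-3,0,0,0,0,0,1],[-6,0,0,0,0,0,1],[-6,0,0,0,0,0,1],[-6,0,0,0,0,0,1]],
])

```text
clock: 4.7
tcp_pos: [0.4602, -0.0757, 0.1132]
orientation: [1.926, 1.571, 0.328]
wrist_force: [-0.8, 0.5, -0.5]
width: 0.0474
```

```bash
python3 d.py .46 -.075 .113 -61
```

```text
t 4.7 tcp [ 0.4602 -0.0757  0.1132] jaw -91.6 w 0.0474 F [-0.8  0.5 -0.5] q6 1.32
delta (array([ 0.2, -0.2, -0.7]), array([-30.6,  -0. ,  -0. ]))
```

Call:
send_rows([
  [[0,0,0,-8,0,0,1],[0,0,0,-16,0,0,1],[0,0,0,-24,0,0,1],[0,0,0,-32,0,0,1],[0,0,0,-32,0,0,1],[-10,0,0,-32,0,0,1],[-25,0,0,-32,0,0,1],[-40,0,0,-32,0,0,1],[-40,0,0,-32,0,0,1]],
])

```text
clock: 5.82
tcp_pos: [0.4616, -0.0761, 0.1557]
orientation: [0.751, 1.566, -0.289]
wrist_force: [0.1, -0.5, -1.3]
width: 0.0482
```

```bash
cat > snap.py <<'E'
import sys
from rig import robot
from h import *
k=sys.argv[1]
for n in("side","top"):
    s=robot.snapshot(n); np.savez(f"/tmp/{n}{k}.npz",**s)
a=[int(v) for v in sys.argv[2:10]]
T=load("top"+k)["img"];S=load("side"+k)["img"]
f=lambda i,u0,v0,u1,v1:cv2.resize(i[v0:v1,u0:u1],(390,390),interpolation=cv2.INTER_CUBIC)
cv2.imwrite(f"pics/b{k}.png",np.hstack([f(S,*a[:4]),f(T,*a[4:])]))
E
python3 snap.py 2 210 130 350 270 290 170 390 270
```

```text
(no output)
```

View pics/b2.png

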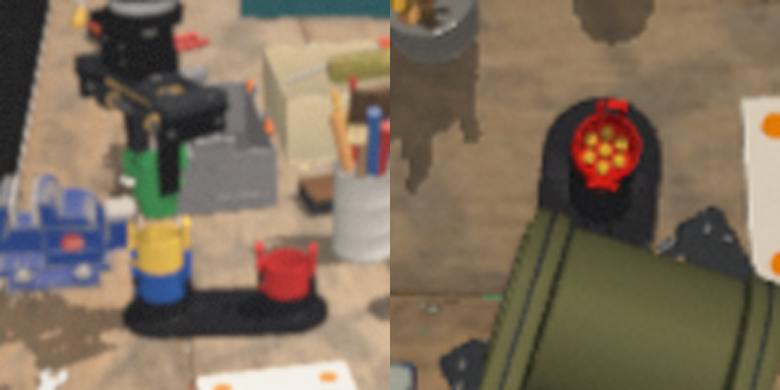

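```bash
python3 - <<'E'
from h import *
t=load("top0")
Q=np.array([onz(t,*p,.092) for p in [(236,198.3),(184.5,201),(237.5,256),(184.6,258.8)]]);print(Q.round(4),Q.mean(0))
E
python3 d.py .552 .3295 .18 -85.8;python3 d.py .552 .3295 .034 -85.8
```

```text
[[0.6026 0.2117 0.092 ]
 [0.5915 0.3504 0.092 ]
 [0.4485 0.1985 0.092 ]
 [0.4374 0.3379 0.092 ]] [0.52001162 0.27463414 0.092     ]
t 5.92 tcp [ 0.4603 -0.0757  0.1535] jaw -59.6 w 0.0478 F [ 0.6 -0.2 -0.9] q6 0.76
delta (array([ -26.5,  284.3, -303. ]), array([26.2,  0. , -0. ]))
t 5.92 tcp [ 0.4603 -0.0757  0.1535] jaw -59.6 w 0.0478 F [ 0.6 -0.2 -0.9] q6 0.76
delta (array([ 119.5,  284.2, -303.1]), array([26.2,  0. , -0. ]))
```

Call:
send_rows([
  [[-40,0,0,0,0,0,1],[-40,284,-303,26,0,0,1],[-40,284,-303,26,0,0,1],[-40,284,-303,26,0,0,1],[-40,284,-303,26,0,0,1],[-40,284,-303,26,0,0,1],[-40,284,-303,26,0,0,1],[-40,284,-303,26,0,0,1],[-40,284,-303,26,0,0,1],[-40,284,-303,26,0,0,1],[-40,284,-303,26,0,0,1]],
])

```text
clock: 7.3
tcp_pos: [0.5514, 0.3282, 0.1928]
orientation: [-0.957, 1.57, -2.452]
wrist_force: [0.0, -0.2, -0.6]
width: 0.0479
```

```bash
python3 d.py .552 .3305 .034 -85.7; python3 snap.py 3 210 100 350 240 160 170 290 300
```

```text
t 7.3 tcp [0.5514 0.3282 0.1928] jaw -85.6 w 0.0479 F [ 0.  -0.2 -0.6] q6 1.95
delta (array([158.8,   0.9,  -2.3]), array([0.1, 0. , 0. ]))
```

View pics/b3.png

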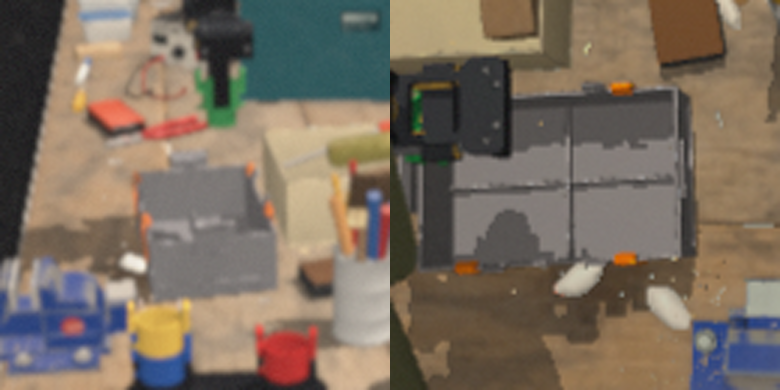

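Call:
send_rows([
  [[40,1,-2,0,0,0,1],[80,1,-2,0,0,0,1],[115,1,-2,0,0,0,1],[140,1,-2,0,0,0,1],[153,1,-2,0,0,0,1],[158,1,-2,0,0,0,1],[158,1,-2,0,0,0,1],[158,1,-2,0,0,0,1]],
])

```text
clock: 8.4
tcp_pos: [0.5534, 0.3319, 0.0366]
orientation: [1.945, 1.568, 0.451]
wrist_force: [-0.3, 1.4, -0.6]
width: 0.0478
```

Call:
send_rows([
  [[0,0,0,0,0,0,1],[2,0,0,0,0,0,1],[2,0,0,0,0,0,1]],
])

```text
clock: 8.78
tcp_pos: [0.5525, 0.3315, 0.0332]
orientation: [1.976, 1.571, 0.482]
wrist_force: [0.3, 0.2, -0.3]
width: 0.0481
```

```bash
python3 d.py .552 .3305 .034 -85.7
```

```text
t 8.78 tcp [0.5525 0.3315 0.0332] jaw -85.6 w 0.0481 F [ 0.3  0.2 -0.3] q6 1.95
delta (array([-0.8, -0.5,  1. ]), array([ 0.1, -0. , -0. ]))
```

Release partway (closure 0.3 ≈ 66 mm), then rise.

Call:
send_rows([
  [[0,0,0,0,0,0,0.3],[0,0,0,0,0,0,0.3],[0,0,0,0,0,0,0.3],[0,0,0,0,0,0,0.3],[-30,0,0,0,0,0,0.3],[-70,0,0,0,0,0,0.3],[-120,0,0,0,0,0,0.3],[-160,0,0,0,0,0,0.3]],
])

```text
clock: 9.78
tcp_pos: [0.5527, 0.3316, 0.1955]
orientation: [1.947, 1.569, 0.453]
wrist_force: [-0.4, 0.7, 0.3]
width: 0.0666
```

```bash
python3 d.py .46 -.076 .15 -91.5; python3 snap.py 4 200 120 350 270 160 170 290 300
```

```text
t 9.78 tcp [0.5527 0.3316 0.1955] jaw -85.6 w 0.0666 F [-0.4  0.7  0.3] q6 1.95
delta (array([  45.1, -124.1,  399.3]), array([ 5.9, -0. , -0.1]))
```

View pics/b4.png

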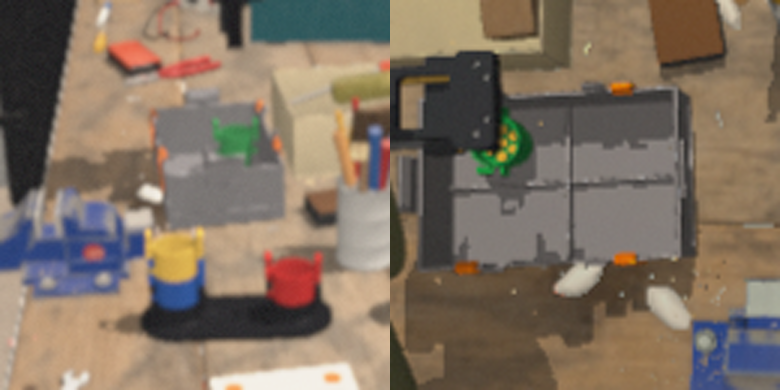

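Call:
send_rows([
  [[0,-60,200,3,0,0,0],[0,-60,200,3,0,0,0],[0,-60,200,3,0,0,0],[0,-60,200,3,0,0,0]],
])

```text
clock: 10.38
tcp_pos: [0.5067, 0.1248, 0.1917]
orientation: [-1.212, 1.569, -2.761]
wrist_force: [-0.5, 0.8, 1.3]
width: 0.0942
```

```bash
python3 d.py .46 -.076 .14 -91.5; python3 snap.py 5 200 120 350 270 160 170 360 300
```

```text
t 10.38 tcp [0.5067 0.1248 0.1917] jaw -88.7 w 0.0942 F [-0.5  0.8  1.3] q6 1.69
delta (array([ 51.9, -51. , 199.6]), array([2.8, 0. , 0.1]))
```

View pics/b5.png

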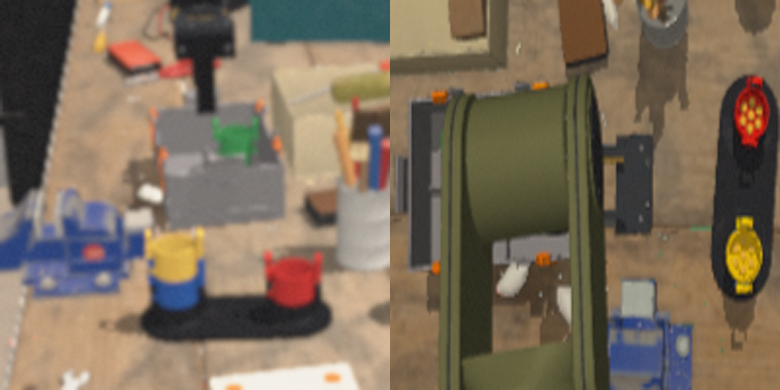

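Yellow is fully visible from above; measure its hook axis.

Run:
```python
from h import *
t=load("top5"); crop(t,325,190,365,285,8,"pics/c5.png")
```

```text
(no output)
```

View pics/c5.png

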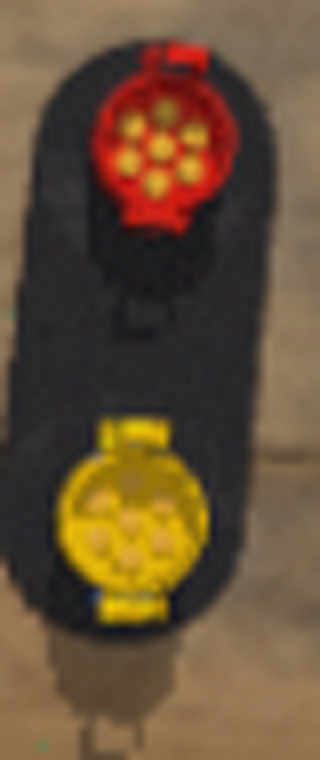

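```bash
python3 - <<'E'
from h import *
t=load("top5")
f=lambda u,v,z:onz(t,325+u/8-.5,190+v/8-.5,z)
a,b=f(134,435,.112),f(132,607,.112);print(a,b,(a+b)/2,np.degrees(np.arctan2(*(a-b)[[1,0]])))
print(f(132,520,.1))
E
python3 d.py .46 -.076 .13 -90
```

```text
[ 0.48737105 -0.07456535  0.112     ] [ 0.4321514  -0.07500897  0.112     ] [ 0.45976123 -0.07478716  0.112     ] 0.460282543474155
[ 0.45988508 -0.07506685  0.1       ]
t 10.47 tcp [0.5072 0.1255 0.192 ] jaw -88.8 w 0.0949 F [-0.5  1.6 -0.3] q6 1.69
delta (array([ 62.2, -51.5, 200.4]), array([1.2, 0. , 0.1]))
```

Call:
send_rows([
  [[0,-51.5,200,1,0,0,0],[0,-51.5,200,1,0,0,0],[0,-51.5,200,1,0,0,0],[0,-51.5,200,1,0,0,0],[62,-51.5,200,1,0,0,0],[62,-51.5,200,1,0,0,0],[62,-51.5,200,1,0,0,0],[62,-51.5,200,1,0,0,0]],
])

```text
clock: 11.48
tcp_pos: [0.4635, -0.0737, 0.1338]
orientation: [1.311, 1.567, -0.251]
wrist_force: [-0.2, -0.2, -0.2]
width: 0.0955
```

```bash
python3 d.py .46 -.0755 .073 -90
```

```text
t 11.47 tcp [ 0.4635 -0.0737  0.1338] jaw -89.5 w 0.0955 F [-0.2 -0.2 -0.2] q6 1.29
delta (array([60.8, -3.7,  1.7]), array([ 0.5,  0.1, -0.2]))
```

Call:
send_rows([
  [[20,0,0,0,0,0,0],[20,0,0,0,0,0,0],[20,0,0,0,0,0,0],[20,0,0,0,0,0,0]],
])

```text
clock: 11.98
tcp_pos: [0.4624, -0.0739, 0.1124]
orientation: [1.295, 1.569, -0.268]
wrist_force: [-0.1, 0.1, -0.2]
width: 0.0952
```

```bash
python3 d.py .46 -.0755 .073 -90
```

```text
t 11.97 tcp [ 0.4624 -0.0739  0.1124] jaw -89.6 w 0.0952 F [-0.1  0.1 -0.2] q6 1.29
delta (array([39.4, -2.5,  1.5]), array([ 0.4,  0. , -0.1]))
```

Call:
send_rows([
  [[20,-2,1.5,0.4,0,0,0],[39,-2,1.5,0.4,0,0,0],[39,-2,1.5,0.4,0,0,0],[39,-2,1.5,0.4,0,0,0],[39,-2,1.5,0.4,0,0,1],[39,-2,1.5,0.4,0,0,1],[39,-2,1.5,0.4,0,0,1],[39,-2,1.5,0.4,0,0,1],[39,-2,1.5,0.4,0,0,1],[39,-2,1.5,0.4,0,0,1],[39,-2,1.5,0.4,0,0,1],[39,-2,1.5,0.4,0,0,1]],
], newtons=30)

```text
clock: 13.48
tcp_pos: [0.4596, -0.0753, 0.0722]
orientation: [-0.02, 1.571, -1.591]
wrist_force: [0.0, -0.4, 0.7]
width: 0.0476
```

```bash
python3 d.py .46 -.0755 .079 -60
```

```text
t 13.47 tcp [ 0.4596 -0.0753  0.0722] jaw -90.0 w 0.0476 F [ 0.  -0.4  0.7] q6 1.29
delta (array([-6.8,  0.4,  0.2]), array([-30.,   0.,   0.]))
```

Call:
send_rows([
  [[-3,0,0,0,0,0,1],[-6.2,0,0,0,0,0,1],[-6.2,0,0,0,0,0,1],[-6.2,0,0,0,0,0,1]],
])

```text
clock: 13.98
tcp_pos: [0.4595, -0.0753, 0.0783]
orientation: [-2.143, 1.571, 2.569]
wrist_force: [-1.1, 0.0, -1.7]
width: 0.0475
```

Call:
send_rows([
  [[0,0,0,-8,0,0,1],[0,0,0,-16,0,0,1],[0,0,0,-24,0,0,1],[0,0,0,-34,0,0,1],[0,0,0,-34,0,0,1],[0,0,0,-34,0,0,1],[-10,0,0,-34,0,0,1],[-25,0,0,-34,0,0,1],[-40,0,0,-34,0,0,1],[-75,0,0,-34,0,0,1],[-120,0,0,-34,0,0,1],[-120,0,0,-34,0,0,1]],
])

```text
clock: 15.48
tcp_pos: [0.4624, -0.076, 0.2044]
orientation: [0.706, 1.561, -0.271]
wrist_force: [0.1, -0.2, -1.0]
width: 0.0478
```

```bash
python3 d.py .478 .325 .19 -85.6; python3 snap.py 6 210 100 350 240 160 170 360 300
```

```text
t 15.47 tcp [ 0.4624 -0.076   0.2044] jaw -56.0 w 0.0478 F [ 0.1 -0.2 -1. ] q6 0.7
delta (array([  13.4,  237.2, -323.8]), array([29.6,  0.3, -0.5]))
```

View pics/b6.png

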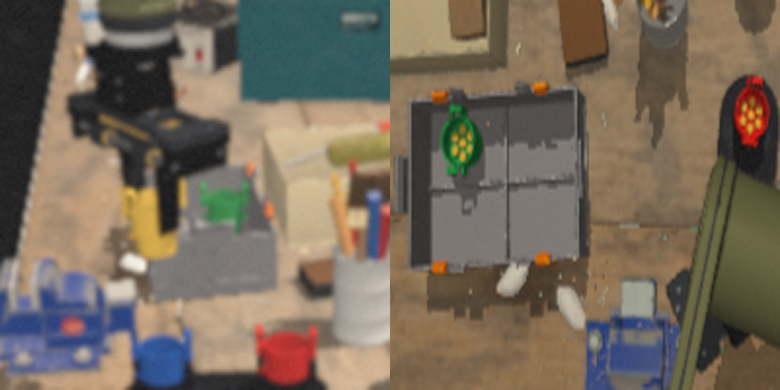

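Call:
send_rows([
  [[10,237,-324,29.6,0,0,1],[10,237,-324,29.6,0,0,1],[10,237,-324,29.6,0,0,1],[10,237,-324,29.6,0,0,1],[10,237,-324,29.6,0,0,1],[10,237,-324,29.6,0,0,1],[10,237,-324,29.6,0,0,1],[10,237,-324,29.6,0,0,1],[10,237,-324,29.6,0,0,1],[10,237,-324,29.6,0,0,1],[10,237,-324,29.6,0,0,1],[10,237,-324,29.6,0,0,1]],
])

```text
clock: 17.08
tcp_pos: [0.4749, 0.3251, 0.1886]
orientation: [2.006, 1.57, 0.512]
wrist_force: [0.3, -0.3, -0.8]
width: 0.048
```

```bash
python3 d.py .478 .325 .0335 -85.6
```

```text
t 17.07 tcp [0.4749 0.3251 0.1886] jaw -85.6 w 0.048 F [ 0.3 -0.3 -0.8] q6 2.0
delta (array([155.1,   3. ,   0.4]), array([-0., -0., -0.]))
```

Call:
send_rows([
  [[40,3,0,0,0,0,1],[80,3,0,0,0,0,1],[115,3,0,0,0,0,1],[140,3,0,0,0,0,1],[152,3,0,0,0,0,1],[154,3,0,0,0,0,1],[154,3,0,0,0,0,1],[154,3,0,0,0,0,1],[154,3,0,0,0,0,1]],
])

```text
clock: 18.2
tcp_pos: [0.4782, 0.3264, 0.0353]
orientation: [2.005, 1.569, 0.511]
wrist_force: [-0.0, -0.7, -0.5]
width: 0.0478
```

```bash
python3 d.py .478 .325 .0335 -85.6
```

```text
t 18.2 tcp [0.4782 0.3264 0.0353] jaw -85.6 w 0.0478 F [-0.  -0.7 -0.5] q6 2.0
delta (array([ 1.8, -0.3,  1.4]), array([ 0. , -0. , -0.1]))
```

Call:
send_rows([
  [[2,0,0,0,0,0,1],[2,0,0,0,0,0,1],[2,0,0,0,0,0,1],[2,0,0,0,0,0,0.3],[2,0,0,0,0,0,0.3],[2,0,0,0,0,0,0.3],[2,0,0,0,0,0,0.3],[-30,0,0,0,0,0,0.3],[-70,0,0,0,0,0,0.3],[-120,0,0,0,0,0,0.3],[-160,0,0,0,0,0,0.3]],
])

```text
clock: 19.58
tcp_pos: [0.478, 0.3262, 0.1967]
orientation: [1.986, 1.569, 0.493]
wrist_force: [0.7, -0.1, 1.6]
width: 0.0667
```

```bash
python3 d.py .46 -.0755 .192 -90
```

```text
t 19.57 tcp [0.478  0.3262 0.1967] jaw -85.6 w 0.0667 F [ 0.7 -0.1  1.6] q6 2.0
delta (array([  4.3, -49. , 399.2]), array([ 4.4, -0. , -0.1]))
```

Call:
send_rows([
  [[0,-25,200,2,0,0,0],[0,-25,200,2,0,0,0],[0,-25,200,2,0,0,0],[0,-25,200,2,0,0,0]],
])

```text
clock: 20.08
tcp_pos: [0.4679, 0.1221, 0.1944]
orientation: [1.06, 1.57, -0.472]
wrist_force: [0.8, 0.4, 0.7]
width: 0.0939
```

```bash
python3 snap.py 7 200 120 350 270 160 170 360 300
python3 - <<'E'
from h import *
t=load("top7"); crop(t,325,190,365,285,8,"pics/c7.png")
E
```

```text
(no output)
```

View pics/b7.png

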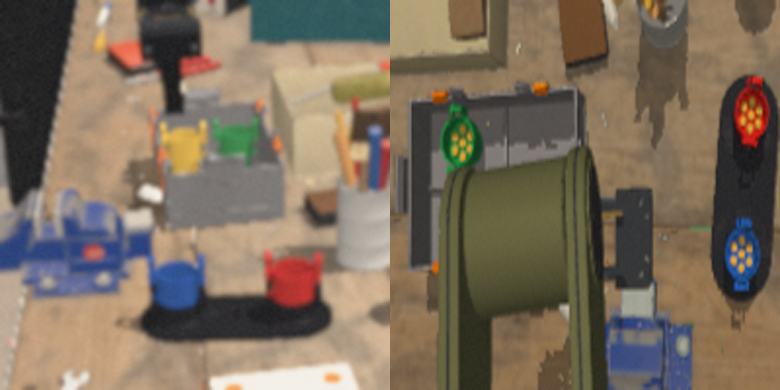

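View pics/c7.png

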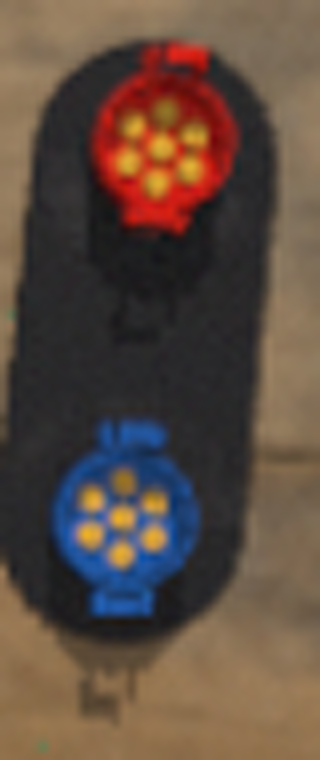

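```bash
python3 - <<'E'
from h import *
t=load("top7")
f=lambda u,v,z:onz(t,325+u/8-.5,190+v/8-.5,z)
for p,q,c in(((133,436),(123,604),(127,517)),((176,60),(155,217),(165,147))):
    a,b=f(*p,.076),f(*q,.076);print((a+b)/2,np.linalg.norm(a-b),np.degrees(np.arctan2(*(a-b)[[1,0]])),f(*c,.066))
E
python3 d.py .46 -.0755 .192 -92.5
```

```text
[ 0.4598061 -0.0749444  0.076    ] 0.056061154625366726 -2.2952528697901973 [ 0.46063073 -0.07507447  0.066     ]
[ 0.58946058 -0.08521204  0.076     ] 0.05474127125895231 -6.511333987772254 [ 0.58761698 -0.08567812  0.066     ]
t 20.18 tcp [0.4683 0.1238 0.1945] jaw -87.7 w 0.095 F [ 0.2  0.4 -0.3] q6 1.68
delta (array([  2.5, -16.2, 198.8]), array([ 4.8, -0. , -0. ]))
```

Call:
send_rows([
  [[0,-16,199,4.8,0,0,0],[0,-16,199,4.8,0,0,0],[0,-16,199,4.8,0,0,0],[0,-16,199,4.8,0,0,0],[45,-16,199,4.8,0,0,0],[85,-16,199,4.8,0,0,0],[85,-16,199,4.8,0,0,0],[85,-16,199,4.8,0,0,0],[85,-16,199,4.8,0,0,0],[85,-16,199,4.8,0,0,0]],
])

```text
clock: 21.42
tcp_pos: [0.4618, -0.0748, 0.1111]
orientation: [1.354, 1.568, -0.257]
wrist_force: [0.4, 0.0, -0.5]
width: 0.095
```

```bash
python3 d.py .46 -.0755 .0385 -92.5
```

```text
t 21.43 tcp [ 0.4618 -0.0748  0.1111] jaw -92.3 w 0.095 F [ 0.4  0.  -0.5] q6 1.34
delta (array([72.5, -2. ,  0.7]), array([ 0.2,  0. , -0.2]))
```

Call:
send_rows([
  [[30,-1.5,0.7,0,0,0,0],[60,-1.5,0.7,0,0,0,0],[72,-1.5,0.7,0,0,0,0],[72,-1.5,0.7,0,0,0,0],[72,-1.5,0.7,0,0,0,0],[72,-1.5,0.7,0,0,0,1],[72,-1.5,0.7,0,0,0,1],[72,-1.5,0.7,0,0,0,1],[72,-1.5,0.7,0,0,0,1],[72,-1.5,0.7,0,0,0,1],[72,-1.5,0.7,0,0,0,1],[72,-1.5,0.7,0,0,0,1]],
])

```text
clock: 22.92
tcp_pos: [0.4591, -0.0754, 0.0373]
orientation: [-1.549, 1.571, 3.122]
wrist_force: [-0.1, -0.1, -0.5]
width: 0.048
```

```bash
python3 d.py .46 -.0755 .0445 -60
```

```text
t 22.93 tcp [ 0.4591 -0.0754  0.0373] jaw -92.4 w 0.048 F [-0.1 -0.1 -0.5] q6 1.33
delta (array([-7.2,  0.9,  0.1]), array([-32.4,  -0. ,   0. ]))
```

Call:
send_rows([
  [[0,0,0,0,0,0,1],[-3,0,0,0,0,0,1],[-6.2,0,0,0,0,0,1],[-6.2,0,0,0,0,0,1],[-6.2,0,0,0,0,0,1]],
])

```text
clock: 23.55
tcp_pos: [0.4591, -0.0754, 0.0436]
orientation: [-1.936, 1.571, 2.735]
wrist_force: [-0.8, -0.2, 0.5]
width: 0.0481
```

Call:
send_rows([
  [[0,0,0,-8,0,0,1],[0,0,0,-16,0,0,1],[0,0,0,-24,0,0,1],[0,0,0,-34,0,0,1],[0,0,0,-34,0,0,1],[0,0,0,-34,0,0,1],[-10,0,0,-34,0,0,1],[-25,0,0,-34,0,0,1],[-40,0,0,-34,0,0,1],[-90,0,0,-34,0,0,1],[-150,0,0,-34,0,0,1],[-150,0,0,-34,0,0,1]],
])

```text
clock: 25.05
tcp_pos: [0.4625, -0.076, 0.2012]
orientation: [0.797, 1.559, -0.222]
wrist_force: [-0.9, -0.1, -0.9]
width: 0.0482
```

```bash
python3 d.py .486 .2155 .19 -85.6; python3 snap.py 8 210 100 350 240 160 170 360 300
```

```text
t 25.05 tcp [ 0.4625 -0.076   0.2012] jaw -58.4 w 0.0482 F [-0.9 -0.1 -0.9] q6 0.74
delta (array([  10.6,  172.8, -235.9]), array([27.2,  0.4, -0.6]))
```

View pics/b8.png

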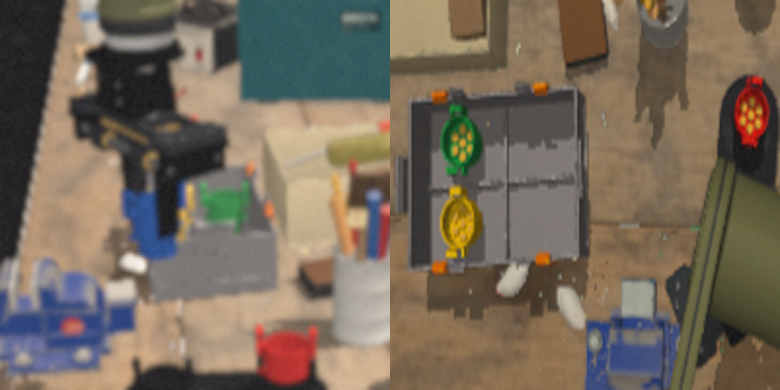

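Call:
send_rows([
  [[8,173,-236,27.4,0,0,1],[8,173,-236,27.4,0,0,1],[8,173,-236,27.4,0,0,1],[8,173,-236,27.4,0,0,1],[8,173,-236,27.4,0,0,1],[8,173,-236,27.4,0,0,1],[8,173,-236,27.4,0,0,1],[8,173,-236,27.4,0,0,1],[8,173,-236,27.4,0,0,1],[8,173,-236,27.4,0,0,1],[8,173,-236,27.4,0,0,1]],
])

```text
clock: 26.52
tcp_pos: [0.4828, 0.2158, 0.1857]
orientation: [1.852, 1.571, 0.354]
wrist_force: [0.3, -0.2, -0.3]
width: 0.0479
```

```bash
python3 d.py .486 .2155 .0325 -85.6
```

```text
t 26.52 tcp [0.4828 0.2158 0.1857] jaw -85.8 w 0.0479 F [ 0.3 -0.2 -0.3] q6 1.82
delta (array([153.2,   3.1,   0.6]), array([-0.2, -0. , -0. ]))
```

Call:
send_rows([
  [[40,3,0,0,0,0,1],[80,3,0,0,0,0,1],[115,3,0,0,0,0,1],[140,3,0,0,0,0,1],[152,3,0,0,0,0,1],[153,3,0,0,0,0,1],[153,3,0,0,0,0,1],[153,3,0,0,0,0,1],[154,3,0,0,0,0,1],[154,3,0,0,0,0,1]],
])

```text
clock: 27.78
tcp_pos: [0.4857, 0.2165, 0.0317]
orientation: [1.796, 1.571, 0.299]
wrist_force: [-0.1, -1.1, -0.9]
width: 0.0473
```

```bash
python3 d.py .486 .2155 .0325 -85.6
```

```text
t 27.77 tcp [0.4857 0.2165 0.0317] jaw -85.8 w 0.0473 F [-0.1 -1.1 -0.9] q6 1.82
delta (array([-0.8,  0.2,  1.1]), array([-0.2, -0. , -0. ]))
```

Call:
send_rows([
  [[0,0,0,0,0,0,0.3],[0,0,0,0,0,0,0.3],[0,0,0,0,0,0,0.3],[0,0,0,0,0,0,0.3],[-30,0,0,0,0,0,0.3],[-70,0,0,0,0,0,0.3],[-120,0,0,0,0,0,0.3],[-160,0,0,0,0,0,0.3],[-160,0,0,0,0,0,0.3]],
])

```text
clock: 28.9
tcp_pos: [0.4881, 0.2173, 0.1964]
orientation: [1.811, 1.562, 0.314]
wrist_force: [0.1, -0.3, 0.6]
width: 0.0666
```

```bash
python3 d.py .5895 -.0855 .192 -96.7
```

```text
t 28.9 tcp [0.4881 0.2173 0.1964] jaw -85.8 w 0.0666 F [ 0.1 -0.3  0.6] q6 1.82
delta (array([  4.4,  78.8, 309.5]), array([10.9, -0.2, -0.5]))
```

Call:
send_rows([
  [[0,20,310,10.9,0,0,0],[0,20,310,10.9,0,0,0],[0,20,310,10.9,0,0,0],[0,20,310,10.9,0,0,0],[0,20,310,10.9,0,0,0],[0,79,310,10.9,0,0,0],[40,79,310,10.9,0,0,0],[85,79,310,10.9,0,0,0],[85,79,310,10.9,0,0,0],[85,79,310,10.9,0,0,0],[85,79,310,10.9,0,0,0]],
])

```text
clock: 30.28
tcp_pos: [0.5888, -0.0871, 0.1092]
orientation: [1.457, 1.567, -0.23]
wrist_force: [-0.1, 0.0, -0.8]
width: 0.0951
```

```bash
python3 d.py .5895 -.0855 .0385 -96.7;python3 snap.py 9 240 120 360 240 160 170 360 300
```

```text
t 30.27 tcp [ 0.5888 -0.0871  0.1092] jaw -96.7 w 0.0951 F [-0.1  0.  -0.8] q6 1.45
delta (array([70.7,  0.2, -1.7]), array([ 0. ,  0. , -0.2]))
```

View pics/b9.png

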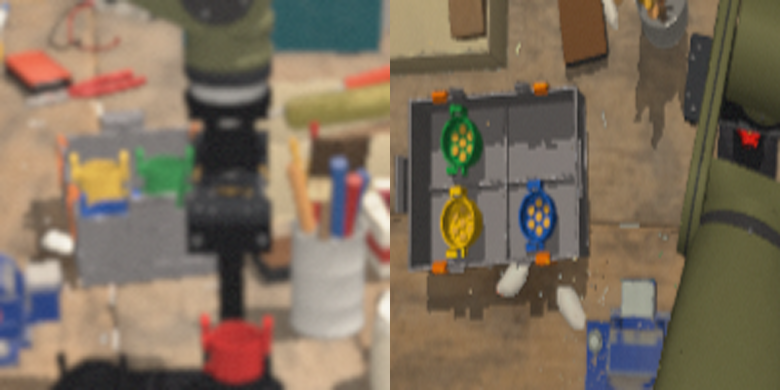

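Call:
send_rows([
  [[30,0.3,-1.5,0,0,0,0],[60,0.3,-1.5,0,0,0,0],[70,0.3,-1.5,0,0,0,0],[70,0.3,-1.5,0,0,0,0],[70,0.3,-1.5,0,0,0,0],[70,0.3,-1.5,0,0,0,1],[70,0.3,-1.5,0,0,0,1],[70,0.3,-1.5,0,0,0,1],[70,0.3,-1.5,0,0,0,1],[70,0.3,-1.5,0,0,0,1],[70,0.3,-1.5,0,0,0,1],[70,0.3,-1.5,0,0,0,1]],
])

```text
clock: 31.88
tcp_pos: [0.5877, -0.0854, 0.0365]
orientation: [-1.133, 1.571, -2.82]
wrist_force: [0.0, 0.6, -0.6]
width: 0.0478
```

```bash
python3 d.py .5895 -.0855 .0445 -64
```

```text
t 31.88 tcp [ 0.5877 -0.0854  0.0365] jaw -96.7 w 0.0478 F [ 0.   0.6 -0.6] q6 1.45
delta (array([-8. ,  1.8, -0.1]), array([-32.7,   0. ,   0. ]))
```

Call:
send_rows([
  [[0,0,0,0,0,0,1],[-3,0,0,0,0,0,1],[-6.2,0,0,0,0,0,1],[-6.2,0,0,0,0,0,1],[-6.2,0,0,0,0,0,1]],
])

```text
clock: 32.5
tcp_pos: [0.5878, -0.0854, 0.0428]
orientation: [1.232, 1.571, -0.456]
wrist_force: [-0.5, -0.4, -1.3]
width: 0.0476
```

Call:
send_rows([
  [[0,0,0,-8,0,0,1],[0,0,0,-16,0,0,1],[0,0,0,-24,0,0,1],[0,0,0,-34,0,0,1],[0,0,0,-34,0,0,1],[0,0,0,-34,0,0,1],[-10,0,0,-34,0,0,1],[-25,0,0,-34,0,0,1],[-40,0,0,-34,0,0,1],[-90,0,0,-34,0,0,1],[-150,0,0,-34,0,0,1],[-150,0,0,-34,0,0,1]],
])

```text
clock: 34.0
tcp_pos: [0.5914, -0.0857, 0.201]
orientation: [0.927, 1.558, -0.167]
wrist_force: [-0.3, -0.5, -0.6]
width: 0.0482
```

```bash
python3 d.py .5 .1 .195 -80; python3 snap.py 10 240 100 360 220 160 170 360 300
```

```text
t 34.0 tcp [ 0.5914 -0.0857  0.201 ] jaw -62.7 w 0.0482 F [-0.3 -0.5 -0.6] q6 0.86
delta (array([   4.4,    3.9, -206.9]), array([17.3,  0.3, -0.7]))
```

View pics/b10.png

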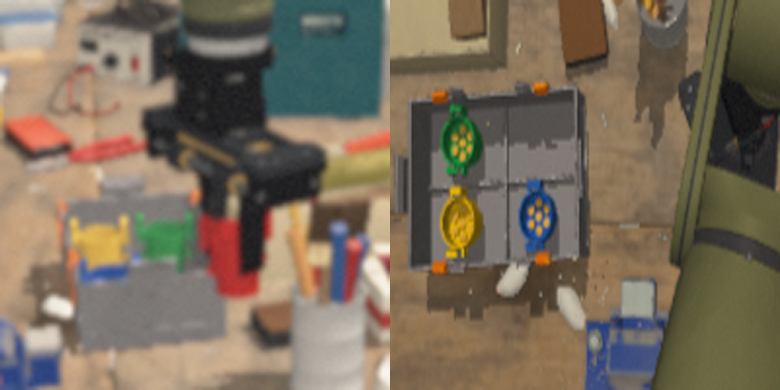

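Call:
send_rows([
  [[0,4,-207,17.3,0,0,1],[0,4,-207,17.3,0,0,1],[0,4,-207,17.3,0,0,1],[0,4,-207,17.3,0,0,1],[0,4,-207,17.3,0,0,1]],
])

```text
clock: 34.72
tcp_pos: [0.4951, 0.101, 0.1913]
orientation: [-1.515, 1.568, -2.909]
wrist_force: [-0.5, 0.4, -0.7]
width: 0.0481
```

```bash
python3 d.py .56 .221 .19 -85.6
```

```text
t 34.73 tcp [0.4951 0.101  0.1913] jaw -79.8 w 0.0481 F [-0.5  0.4 -0.7] q6 1.49
delta (array([   1. ,   85. , -106.7]), array([5.8, 0. , 0.1]))
```

Call:
send_rows([
  [[0,83,-106,5.8,0,0,1],[0,83,-106,5.8,0,0,1],[0,83,-106,5.8,0,0,1],[0,83,-106,5.8,0,0,1],[0,83,-106,5.8,0,0,1],[0,83,-106,5.8,0,0,1]],
])

```text
clock: 35.48
tcp_pos: [0.5594, 0.2178, 0.1929]
orientation: [0.451, 1.571, -1.048]
wrist_force: [0.3, -0.4, -0.3]
width: 0.048
```

```bash
python3 d.py .56 .221 .031 -85.6
```

```text
t 35.48 tcp [0.5594 0.2178 0.1929] jaw -85.9 w 0.048 F [ 0.3 -0.4 -0.3] q6 1.78
delta (array([161.9,   0.8,  -3.1]), array([-0.3,  0. , -0. ]))
```

Call:
send_rows([
  [[40,0,-2,0,0,0,1],[80,0,-2,0,0,0,1],[115,0,-2,0,0,0,1],[145,0,-2,0,0,0,1],[158,0,-2,0,0,0,1],[160,0,-2,0,0,0,1],[161,0,-2,0,0,0,1],[161,0,-2,0,0,0,1],[161,0,-2,0,0,0,1],[161,0,-2,0,0,0,1]],
])

```text
clock: 36.72
tcp_pos: [0.5597, 0.2213, 0.0322]
orientation: [1.731, 1.57, 0.234]
wrist_force: [-0.0, -0.2, -0.1]
width: 0.0479
```

```bash
python3 d.py .56 .221 .031 -85.6
```

```text
t 36.73 tcp [0.5597 0.2213 0.0322] jaw -85.8 w 0.0479 F [-0.  -0.2 -0.1] q6 1.78
delta (array([1.2, 0.3, 0.3]), array([-0.2, -0. , -0. ]))
```

Call:
send_rows([
  [[1,0,0,0,0,0,1],[1,0,0,0,0,0,0.3],[1,0,0,0,0,0,0.3],[1,0,0,0,0,0,0.3],[1,0,0,0,0,0,0.3],[-30,0,0,0,0,0,0.3],[-70,0,0,0,0,0,0.3],[-120,0,0,0,0,0,0.3],[-170,0,0,0,0,0,0.3],[-170,0,0,0,0,0,0.3]],
])

```text
clock: 37.98
tcp_pos: [0.5624, 0.2221, 0.2082]
orientation: [1.786, 1.56, 0.289]
wrist_force: [-0.0, 0.2, 0.3]
width: 0.0668
```

```bash
python3 d.py .5 -.08 .21 -86
```

```text
t 37.98 tcp [0.5624 0.2221 0.2082] jaw -85.8 w 0.0668 F [-0.   0.2  0.3] q6 1.78
delta (array([ -3.4, -84.5, 296.7]), array([ 0.2, -0.1, -0.6]))
```

Call:
send_rows([
  [[-5,-110,60,0,0,0,0],[-5,-110,120,0,0,0,0],[-5,-110,300,-89,0,0,0],[-5,-110,300,-89,0,0,0],[-5,-110,300,-89,0,0,0],[-5,-110,300,-89,0,0,0],[-5,-110,300,-89,0,0,0],[-5,-110,300,-89,0,0,0],[-5,-110,300,-89,0,0,0],[-5,-110,300,-89,0,0,0]],
])

```text
clock: 39.22
tcp_pos: [0.4712, -0.0861, 0.2053]
orientation: [2.927, 1.569, 2.843]
wrist_force: [0.1, 0.7, -0.7]
width: 0.0951
```

```bash
python3 d.py .571 -.31 .1 3.7; python3 snap.py 11 240 120 390 330 160 170 480 300
python3 - <<'E'
from h import *
t=load("top11"); crop(t,365,175,475,260,7,"pics/c11.png"); crop(t,160,185,270,275,7,"pics/d11.png")
h=cv2.cvtColor(t["img"],cv2.COLOR_BGR2HSV); m=(h[...,0]>8)&(h[...,0]<20)&(h[...,1]>190)&(h[...,2]>180)
for c,a in blobs(t,m,4): print(c.round(1),a,onz(t,*c,.005).round(4))
E
```

```text
t 39.23 tcp [ 0.4712 -0.0861  0.2053] jaw -4.8 w 0.0951 F [ 0.1  0.7 -0.7] q6 -0.21
delta (array([ 105. , -214.8,  118.5]), array([-8.5, -0.1, -0. ]))
[236.  198.3] 9 [0.6145 0.2325 0.005 ]
[184.5 201. ] 6 [0.6025 0.3835 0.005 ]
[446.  212.7] 24 [ 0.5886 -0.385   0.005 ]
[383.5 214. ] 26 [ 0.5799 -0.202   0.005 ]
[233.8 216.3] 14 [0.5614 0.2358 0.005 ]
[237.9 218.3] 18 [0.5558 0.2235 0.005 ]
[448.8 248.5] 28 [ 0.4848 -0.391   0.005 ]
[237.5 256. ] 18 [0.447  0.2181 0.005 ]
[184.5 258.8] 18 [0.4348 0.3701 0.005 ]
[ 10.  280.8] 5 [0.3596 0.863  0.005 ]
```

View pics/c11.png

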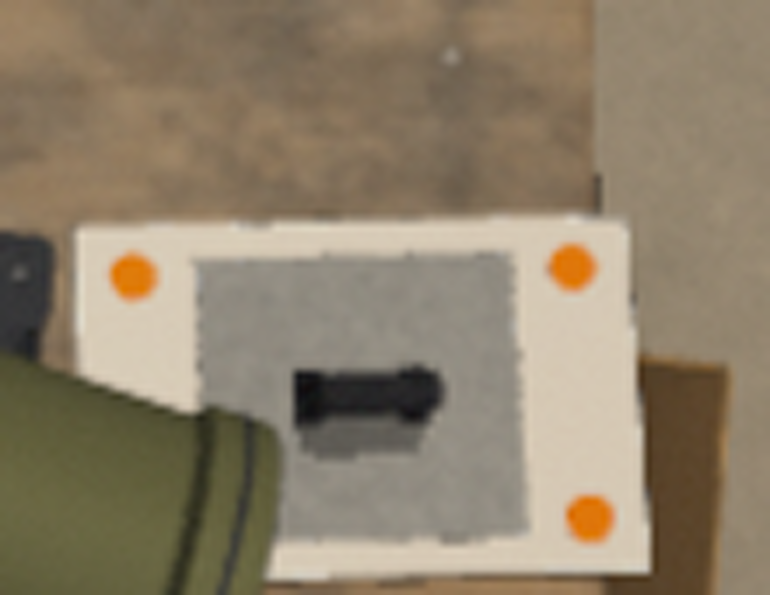

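View pics/d11.png

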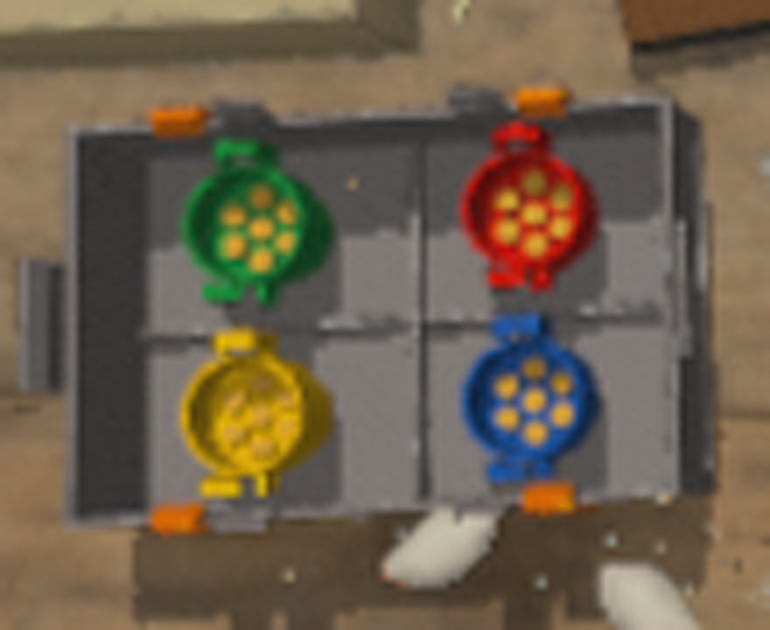

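```bash
python3 d.py .532 -.297 .1 3
```

```text
t 39.33 tcp [ 0.4712 -0.086   0.2055] jaw -5.2 w 0.0949 F [ 0.4  0.2 -0.1] q6 -0.2
delta (array([ 105.3, -204.7,   79.7]), array([-8.2, -0.1, -0. ]))
```

Call:
send_rows([
  [[0,-205,80,-8.2,0,0,0],[0,-205,80,-8.2,0,0,0],[40,-205,80,-8.2,0,0,0],[90,-205,80,-8.2,0,0,0.4],[105,-205,80,-8.2,0,0,0.4],[105,-205,80,-8.2,0,0,0.4],[105,-205,80,-8.2,0,0,0.4],[105,-205,80,-8.2,0,0,0.4]],
])

```text
clock: 40.33
tcp_pos: [0.5342, -0.2976, 0.1041]
orientation: [-0.64, 1.567, -0.587]
wrist_force: [0.6, -0.8, 1.0]
width: 0.058
```

```bash
python3 d.py .532 -.297 .011 3; python3 snap.py 12 240 230 390 330 340 170 480 270
```

```text
t 40.33 tcp [ 0.5342 -0.2976  0.1041] jaw 3.0 w 0.058 F [ 0.6 -0.8  1. ] q6 -0.65
delta (array([93.1,  1. , -2.5]), array([0. , 0.2, 0.1]))
```

View pics/b12.png

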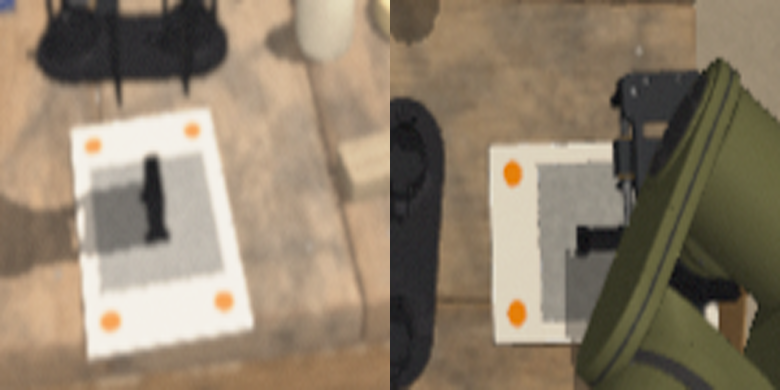

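Run:
```python
from h import *
for n in("side12","side0"):
    t=load(n);h=cv2.cvtColor(t["img"],cv2.COLOR_BGR2HSV); m=(h[...,0]>5)&(h[...,0]<22)&(h[...,1]>150)&(h[...,2]>170); m[:240]=0
    Q=[]
    for c,a in blobs(t,m,8): Q.append(onz(t,*c,.005)); print(c.round(1),a,Q[-1].round(4))
    print(np.mean(Q,0))
```

```text
[325.8 306.6] 9 [ 0.5903 -0.3871  0.005 ]
[282.2 311.9] 12 [ 0.4864 -0.3927  0.005 ]
[ 0.53834407 -0.3899215   0.005     ]
[343.2 309.1] 12 [ 0.6298 -0.4013  0.005 ]
[299.7 314.8] 11 [ 0.5264 -0.408   0.005 ]
[ 0.57808463 -0.40466963  0.005     ]
```

Call:
send_rows([
  [[40,0.5,-1.5,0,0,0,0.4],[75,0.5,-1.5,0,0,0,0.4],[92,0.5,-1.5,0,0,0,0.4],[92,0.5,-1.5,0,0,0,0.4],[92,0.5,-1.5,0,0,0,0.4]],
])

```text
clock: 41.05
tcp_pos: [0.5328, -0.2978, 0.0116]
orientation: [-0.653, 1.568, -0.6]
wrist_force: [-0.5, 0.4, 0.4]
width: 0.0571
```

```bash
python3 d.py .532 -.297 .011 3
```

```text
t 41.05 tcp [ 0.5328 -0.2978  0.0116] jaw 3.0 w 0.0571 F [-0.5  0.4  0.4] q6 -0.65
delta (array([ 0.6,  0.8, -0.8]), array([0. , 0.1, 0.1]))
```

Call:
send_rows([
  [[0,0,0,0,0,0,1],[0,0,0,0,0,0,1],[0,0,0,0,0,0,1],[0,0,0,0,0,0,1],[0,0,0,0,0,0,1],[0,0,0,0,0,0,1],[-10,0,0,0,0,0,1],[-60,0,0,0,0,0,1],[-120,0,0,0,0,0,1],[-170,0,0,0,0,0,1],[-200,0,0,0,0,0,1]],
], newtons=45)

```text
clock: 42.42
tcp_pos: [0.5323, -0.2976, 0.214]
orientation: [-0.679, 1.566, -0.626]
wrist_force: [0.5, -0.6, -1.1]
width: 0.016
```

```bash
python3 d.py .5195 .273 .2 4.4; python3 snap.py 13 240 180 390 330 340 170 480 270
```

```text
t 42.42 tcp [ 0.5323 -0.2976  0.214 ] jaw 3.1 w 0.016 F [ 0.5 -0.6 -1.1] q6 -0.65
delta (array([ 12.4, 570.5,  17.5]), array([-1.3,  0.2,  0.2]))
```

View pics/b13.png

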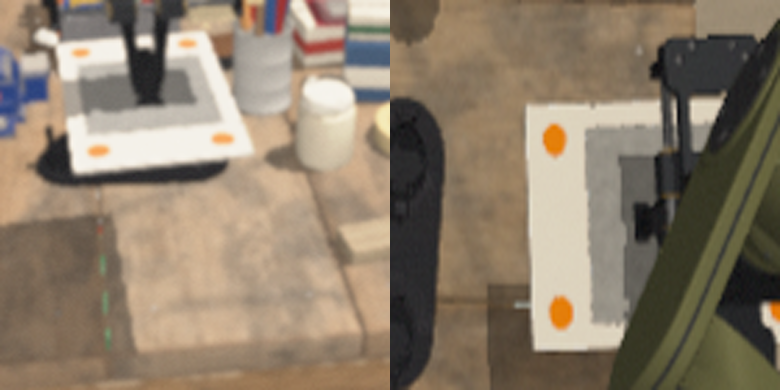

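Run:
```python
from h import *
t=load("side13");P=cloud(t);h=cv2.cvtColor(t["img"],cv2.COLOR_BGR2HSV); m=(h[...,0]>5)&(h[...,0]<22)&(h[...,1]>150)&(h[...,2]>170); m[:180]=0;m[260:]=0;m[:,:260]=0;m[:,345:]=0
for c,a in blobs(t,m,6): print(c.round(1),a,onz(t,*c,.209).round(4),P[int(c[1]),int(c[0])].round(4))
```

```text
[277.2 237.6] 9 [ 0.4844 -0.3928  0.209 ] [ 0.484  -0.3934  0.2107]
```

Call:
send_rows([
  [[-25,20,-62,0,0,0,1],[-25,60,-62,0,0,0,1],[-25,115,-62,0,0,0,1],[-25,165,-62,0,0,0,1],[-25,215,-62,0,0,0,1],[-25,265,-62,0,0,0,1],[-25,315,-62,0,0,0,1],[-25,365,-62,0,0,0,1],[-25,415,-62,0,0,0,1],[-25,465,-40,0,0,0,1],[-25,515,0,0,0,0,1],[-25,550,17,-1,0,0,1]],
])

```text
clock: 44.02
tcp_pos: [0.5192, 0.2548, 0.2321]
orientation: [-2.798, 1.567, -2.725]
wrist_force: [0.2, 0.7, -0.7]
width: 0.016
```

Call:
send_rows([
  [[0,18,0,0,0,0,1],[0,20,0,0,0,0,1],[0,20,0,0,0,0,1],[0,20,0,0,0,0,1]],
])

```text
clock: 44.52
tcp_pos: [0.5177, 0.2719, 0.2349]
orientation: [-0.491, 1.57, -0.422]
wrist_force: [-0.1, -0.3, -1.0]
width: 0.0158
```

```bash
python3 d.py .5195 .273 .13 4.4
```

```text
t 44.52 tcp [0.5177 0.2719 0.2349] jaw 4.0 w 0.0158 F [-0.1 -0.3 -1. ] q6 0.32
delta (array([104.9,   1. ,   1.8]), array([-0.4,  0. ,  0. ]))
```

Call:
send_rows([
  [[40,1,1.8,-0.4,0,0,1],[80,1,1.8,-0.4,0,0,1],[104,1,1.8,-0.4,0,0,1],[104,1,1.8,-0.4,0,0,1],[104,1,1.8,-0.4,0,0,1],[104,1,1.8,-0.4,0,0,1]],
])

```text
clock: 45.28
tcp_pos: [0.5208, 0.2744, 0.133]
orientation: [0.31, 1.567, 0.387]
wrist_force: [-1.3, -0.6, -0.8]
width: 0.0157
```

```bash
python3 d.py .5195 .273 .11 4.4; python3 snap.py 14 230 120 330 220 160 170 290 300
python3 - <<'E'
from h import *
crop(load("top14"),150,185,280,285,6,"pics/c14.png")
crop(load("side14"),235,140,325,215,8,"pics/d14.png")
E
```

```text
t 45.27 tcp [0.5208 0.2744 0.133 ] jaw 4.4 w 0.0157 F [-1.3 -0.6 -0.8] q6 0.32
delta (array([23. , -1.3, -1.5]), array([ 0. ,  0.2, -0.1]))
```

View pics/c14.png

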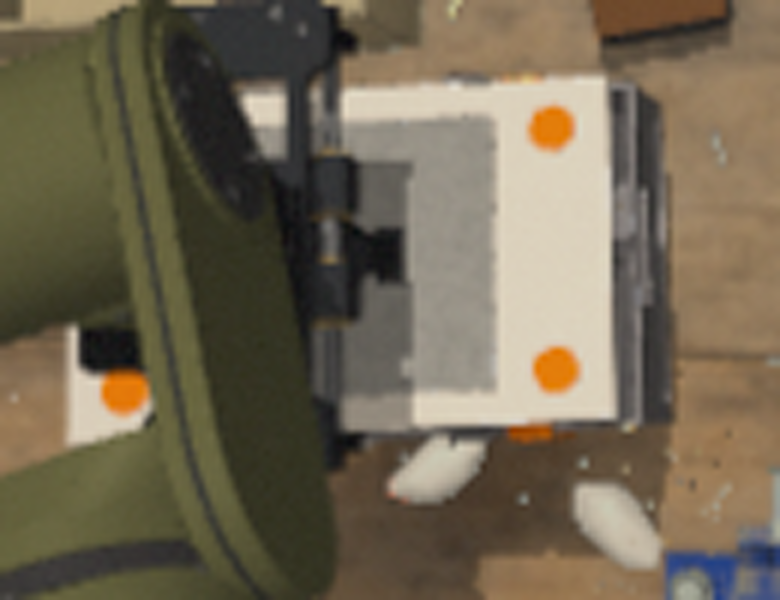

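View pics/d14.png

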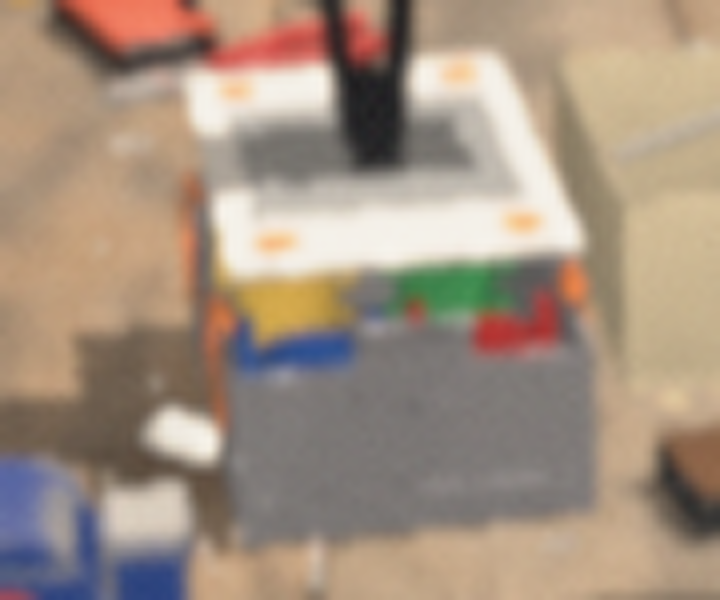

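Run:
```python
from h import *
t=load("top14");h=cv2.cvtColor(t["img"],cv2.COLOR_BGR2HSV); m=(h[...,0]>8)&(h[...,0]<20)&(h[...,1]>190)&(h[...,2]>180)
L=[]
for c,a in blobs(t,m,8):
    if 150<c[0]<280 and 185<c[1]<285: p=onz(t,*c,.128);L.append(p);print(c.round(1),a,p.round(4))
s=load("side14")
for u,v in((235,90),(459,72),(277,242),(523,222)): print("side",onz(s,235+u/8-.5,140+v/8-.5,.128).round(4))
```

```text
[241.5 205.7] 32 [0.5787 0.1877 0.128 ]
[242.  246.1] 36 [0.4745 0.1802 0.128 ]
[170.1 250. ] 33 [0.4596 0.3636 0.128 ]
side [0.4603 0.3589 0.128 ]
side [0.5645 0.3691 0.128 ]
side [0.4755 0.1755 0.128 ]
side [0.5791 0.1836 0.128 ]
```

Run:
```python
from h import *
crop(load("side0"),245,140,320,210,10,"pics/e0.png")
```

```text
(no output)
```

View pics/e0.png

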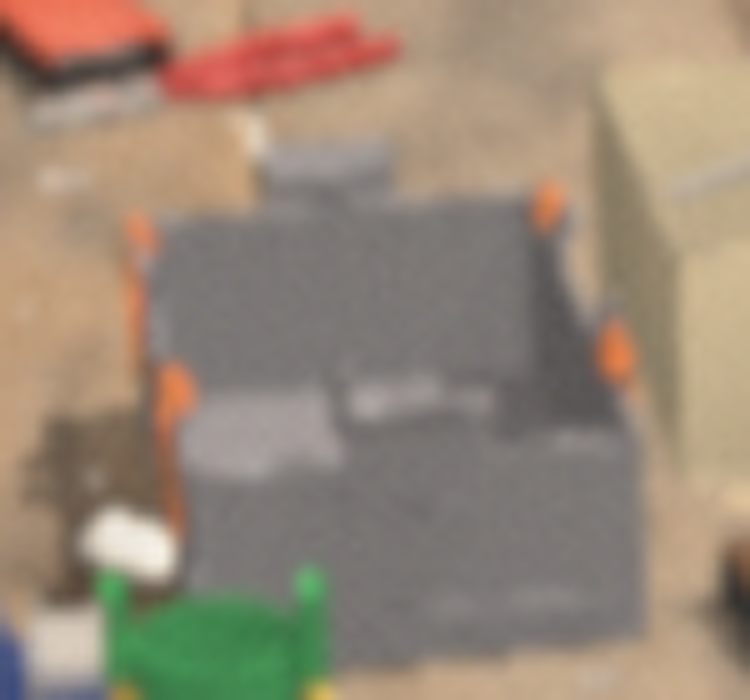

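Run:
```python
from h import *
s=load("side0");f=lambda p,z:onz(s,245+p[0]/10-.5,140+p[1]/10-.5,z)
C=np.array([f(p,.08) for p in((183,470),(637,432),(152,220),(557,200))]);print(C.round(4),C.mean(0))
C=np.array([f(p,.09) for p in((143,235),(178,395),(548,208),(615,350))]);print(C.round(4),C.mean(0))
```

```text
[[0.4513 0.1491 0.08  ]
 [0.6042 0.1595 0.08  ]
 [0.4419 0.3747 0.08  ]
 [0.5951 0.3748 0.08  ]] [0.52314296 0.26453919 0.08      ]
[[0.4391 0.3351 0.09  ]
 [0.4506 0.1883 0.09  ]
 [0.5892 0.342  0.09  ]
 [0.6014 0.2068 0.09  ]] [0.52010239 0.26803952 0.09      ]
```

Call:
send_rows([
  [[10,-2.5,0,0,0,0,1],[18,-2.5,0,0,0,0,1],[18,-2.5,0,0,0,0,1],[18,-2.5,0,0,0,0,1],[18,-2.5,0,0,0,0,1]],
])

```text
clock: 46.0
tcp_pos: [0.5201, 0.2718, 0.113]
orientation: [0.332, 1.57, 0.41]
wrist_force: [0.2, 0.1, -0.6]
width: 0.0162
```

```bash
python3 d.py .5208 .2715 .101 4.4
```

```text
t 46.0 tcp [0.5201 0.2718 0.113 ] jaw 4.4 w 0.0162 F [ 0.2  0.1 -0.6] q6 0.31
delta (array([12. , -0.3,  0.7]), array([ 0.,  0., -0.]))
```

Call:
send_rows([
  [[4,-0.3,0.7,0,0,0,1],[8,-0.3,0.7,0,0,0,1],[8,-0.3,0.7,0,0,0,1],[8,-0.3,0.7,0,0,0,1]],
])

```text
clock: 46.5
tcp_pos: [0.5205, 0.2714, 0.1047]
orientation: [-2.908, 1.571, -2.83]
wrist_force: [-0.4, 0.1, -0.6]
width: 0.0157
```

Call:
send_rows([
  [[2,0,0,0,0,0,1],[4,0,0,0,0,0,1],[4,0,0,0,0,0,1]],
])

```text
clock: 46.88
tcp_pos: [0.521, 0.2716, 0.1015]
orientation: [0.231, 1.57, 0.308]
wrist_force: [-0.4, -0.2, 2.3]
width: 0.016
```

```bash
python3 d.py .5208 .2715 .101 4.4; python3 snap.py 15 230 120 330 220 160 170 290 300
python3 - <<'E'
from h import *
crop(load("side15"),235,140,325,215,8,"pics/d15.png")
crop(load("top15"),150,185,280,285,6,"pics/c15.png")
E
```

```text
t 46.88 tcp [0.521  0.2716 0.1015] jaw 4.5 w 0.016 F [-0.4 -0.2  2.3] q6 0.31
delta (array([ 0.5, -0.1, -0.2]), array([ 0.1,  0.1, -0. ]))
```

View pics/d15.png

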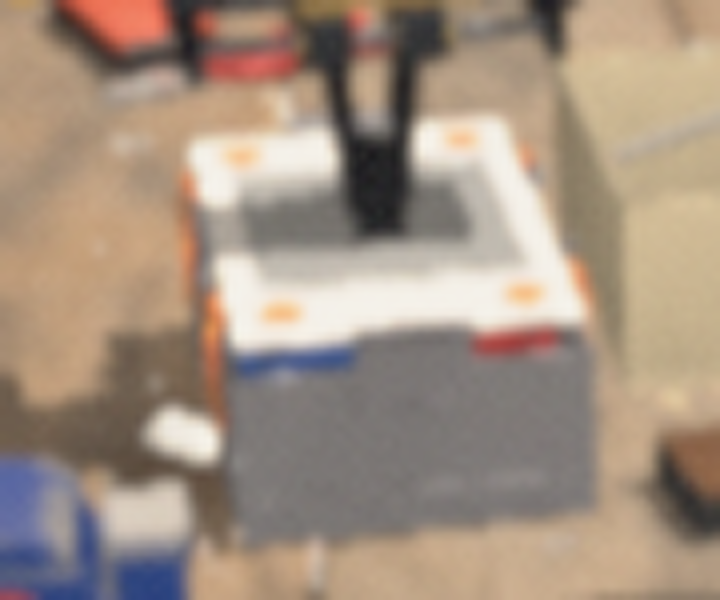

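View pics/c15.png

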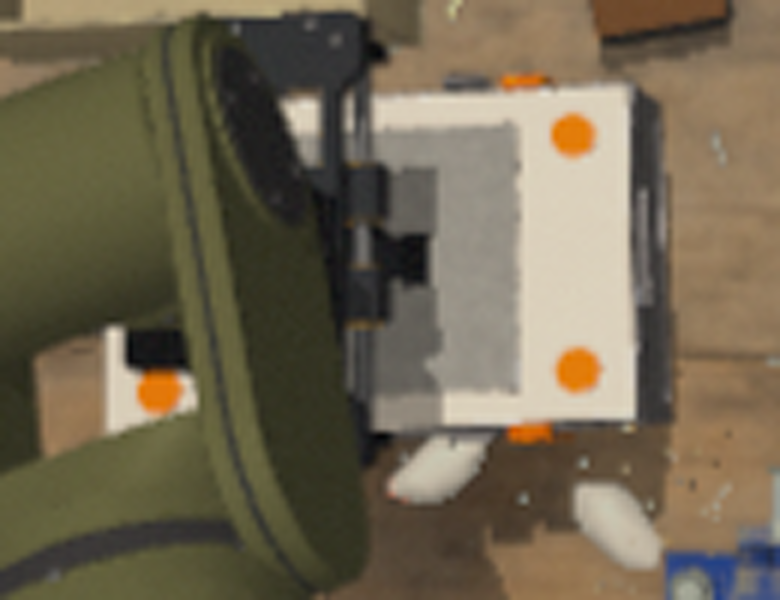

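Call:
send_rows([
  [[1,0,0,0,0,0,1],[1,0,0,0,0,0,0.7],[1,0,0,0,0,0,0.7],[1,0,0,0,0,0,0.7],[-40,0,0,0,0,0,0.7],[-75,0,0,0,0,0,1],[-75,0,0,0,0,0,1],[-75,0,0,0,0,0,1]],
])

```text
clock: 47.98
tcp_pos: [0.5199, 0.2712, 0.1746]
orientation: [-2.817, 1.569, -2.739]
wrist_force: [-0.0, 0.7, 0.7]
width: 0.0045
```

```bash
python3 d.py .4745 .176 .13 4.4; python3 snap.py 16 230 120 330 220 160 170 290 300
python3 - <<'E'
from h import *
for n in("side16","top16"):
    t=load(n);P=cloud(t);h=cv2.cvtColor(t["img"],cv2.COLOR_BGR2HSV); m=(h[...,0]>5)&(h[...,0]<22)&(h[...,1]>130)&(h[...,2]>170)
    X=P[...,0];Y=P[...,1];m&=(X>.4)&(X<.64)&(Y>.1)&(Y<.42)
    for c,a in blobs(t,m,6): print(n,c.round(1),a,onz(t,*c,.095).round(4),P[int(c[1]),int(c[0])].round(4))
E
```

```text
t 47.98 tcp [0.5199 0.2712 0.1746] jaw 4.4 w 0.0045 F [-0.   0.7  0.7] q6 0.31
delta (array([ 44.7, -91.3, -52.6]), array([ 0. , -0.1,  0. ]))
side16 [261.1 181.4] 11 [0.4466 0.1581 0.095 ] [0.4458 0.1865 0.0836]
top16 [236. 198.] 15 [0.603 0.211 0.095] [0.6033 0.2115 0.093 ]
top16 [186.  200.5] 6 [0.5926 0.3454 0.095 ] [0.595  0.3485 0.0871]
top16 [245.1 207.1] 38 [0.5791 0.1851 0.095 ] [0.5791 0.1852 0.0959]
top16 [245.9 246.2] 40 [0.4748 0.177  0.095 ] [0.4752 0.1787 0.0989]
top16 [237.9 256.5] 14 [0.4473 0.1968 0.095 ] [0.4485 0.1992 0.0947]
```

View pics/b16.png

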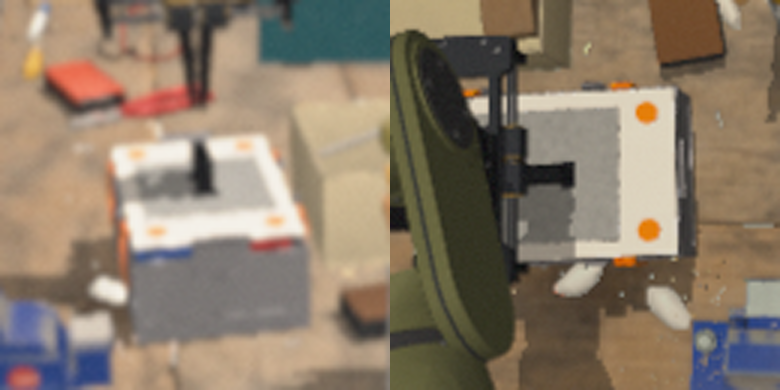

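```bash
python3 d.py .4761 .1758 .11 4.4
```

```text
t 48.08 tcp [0.5195 0.271  0.1736] jaw 4.4 w 0.0009 F [-0.5 -0.1 -0.5] q6 0.31
delta (array([ 63.8, -91.5, -50.4]), array([ 0. , -0.2,  0.1]))
```

Call:
send_rows([
  [[0,-91.5,-50,0,0,0,1],[0,-91.5,-50,0,0,0,1],[0,-91.5,-50,0,0,0,1],[40,-91.5,-50,0,0,0,1],[62,-91.5,-50,0,0,0,1],[62,-91.5,-50,0,0,0,1],[62,-91.5,-50,0,0,0,1]],
])

```text
clock: 48.95
tcp_pos: [0.4783, 0.1768, 0.1143]
orientation: [0.338, 1.57, 0.416]
wrist_force: [0.8, -0.2, -0.3]
width: 0.0004
```

```bash
python3 d.py .4761 .1758 .085 4.4
```

```text
t 48.95 tcp [0.4783 0.1768 0.1143] jaw 4.5 w 0.0004 F [ 0.8 -0.2 -0.3] q6 0.17
delta (array([29.3, -0.8, -2.3]), array([ 0.1,  0. , -0. ]))
```

Call:
send_rows([
  [[12,-1,-2,0,0,0,1],[18,-1,-2,0,0,0,1],[22,-1,-2,0,0,0,1],[25,-1,-2,0,0,0,1]],
])

```text
clock: 49.45
tcp_pos: [0.4765, 0.1753, 0.0892]
orientation: [0.227, 1.569, 0.304]
wrist_force: [0.7, -0.2, 2.3]
width: 0.0002
```

Call:
send_rows([
  [[2,0,0,0,0,0,1],[4,0,0,0,0,0,1],[4,0,0,0,0,0,1]],
])

```text
clock: 49.82
tcp_pos: [0.4766, 0.1755, 0.0869]
orientation: [0.373, 1.57, 0.451]
wrist_force: [-3.1, -1.9, 11.7]
width: 0.0005
```

Call:
send_rows([
  [[1.5,0,0,0,0,0,1],[3,0,0,0,0,0,1],[3,0,0,0,0,0,1]],
])

```text
clock: 50.2
tcp_pos: [0.4768, 0.1756, 0.0865]
orientation: [0.447, 1.57, 0.525]
wrist_force: [-10.3, -3.3, 25.5]
width: 0.0004
```

```bash
python3 d.py .4761 .1758 .085 4.4
```

```text
t 50.2 tcp [0.4768 0.1756 0.0865] jaw 4.5 w 0.0004 F [-10.3  -3.3  25.5] q6 0.17
delta (array([ 1.5,  0.3, -0.7]), array([ 0.1,  0. , -0. ]))
```

Call:
send_rows([
  [[-25,0,0,0,0,0,1],[-30,0,0,0,0,0,1],[-30,0,0,0,0,0,1]],
])

```text
clock: 50.58
tcp_pos: [0.4756, 0.1751, 0.1112]
orientation: [-2.919, 1.57, -2.841]
wrist_force: [-1.0, 0.1, -0.3]
width: 0.0004
```

```bash
python3 d.py .5797 .1838 .115 4.4; python3 snap.py 17 230 120 330 220 160 170 290 300
```

```text
t 50.58 tcp [0.4756 0.1751 0.1112] jaw 4.4 w 0.0004 F [-1.   0.1 -0.3] q6 0.17
delta (array([ -3.8,   0.6, 104.5]), array([ 0., -0.,  0.]))
```

View pics/b17.png

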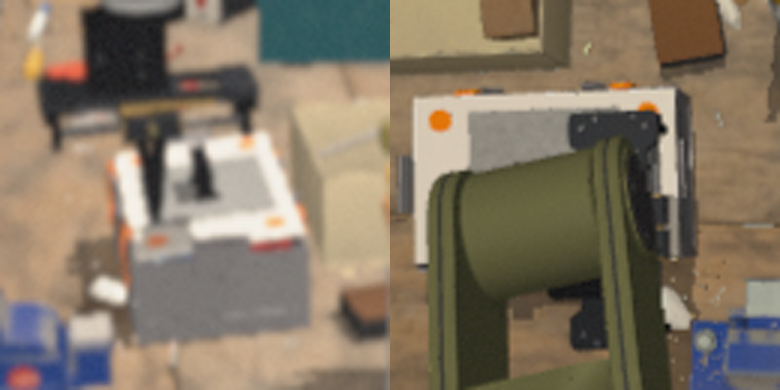

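Call:
send_rows([
  [[-5,0.6,50,0,0,0,1],[-5,0.6,104.5,0,0,0,1],[-5,0.6,104.5,0,0,0,1],[-5,0.6,104.5,0,0,0,1],[-5,0.6,104.5,0,0,0,1],[-5,0.6,104.5,0,0,0,1]],
])

```text
clock: 51.42
tcp_pos: [0.5792, 0.1839, 0.1171]
orientation: [0.158, 1.57, 0.236]
wrist_force: [-0.2, -0.5, -0.5]
width: 0.0004
```

```bash
python3 d.py .5797 .1838 .0865 4.4
```

```text
t 51.42 tcp [0.5792 0.1839 0.1171] jaw 4.5 w 0.0004 F [-0.2 -0.5 -0.5] q6 0.14
delta (array([30.6, -0.1,  0.5]), array([ 0.1,  0. , -0. ]))
```

Call:
send_rows([
  [[14,0,0,0,0,0,1],[20,0,0,0,0,0,1],[24,0,0,0,0,0,1],[28,0,0,0,0,0,1],[30,0,0,0,0,0,1],[31,0,0,0,0,0,1],[31,0,0,0,0,0,1]],
])

```text
clock: 52.3
tcp_pos: [0.5796, 0.1846, 0.0884]
orientation: [2.443, 1.569, 2.521]
wrist_force: [-8.7, -0.6, 13.5]
width: 0.0001
```

Call:
send_rows([
  [[1.5,0,0,0,0,0,1],[2.5,0,0,0,0,0,1],[2.5,0,0,0,0,0,1]],
])

```text
clock: 52.68
tcp_pos: [0.5797, 0.1849, 0.0869]
orientation: [2.337, 1.569, 2.414]
wrist_force: [-10.2, 0.2, 17.5]
width: 0.0003
```

Call:
send_rows([
  [[1,0,0,0,0,0,1],[2,0,0,0,0,0,1],[2,0,0,0,0,0,1]],
])

```text
clock: 53.05
tcp_pos: [0.5798, 0.1849, 0.0864]
orientation: [2.366, 1.569, 2.444]
wrist_force: [-14.1, -0.5, 25.9]
width: 0.0002
```

Call:
send_rows([
  [[-25,0,0,0,0,0,1],[-35,0,0,0,0,0,1],[-35,0,0,0,0,0,1],[-35,0,0,0,0,0,1]],
])

```text
clock: 53.55
tcp_pos: [0.5793, 0.1837, 0.1149]
orientation: [-3.009, 1.569, -2.932]
wrist_force: [-0.9, 0.8, -0.6]
width: 0.0005
```

```bash
python3 d.py .5655 .3672 .12 4.4
```

```text
t 53.55 tcp [0.5793 0.1837 0.1149] jaw 4.4 w 0.0005 F [-0.9  0.8 -0.6] q6 0.14
delta (array([ -5.2, 184. ,   0.4]), array([ 0. , -0.1,  0. ]))
```

Call:
send_rows([
  [[-8,60,0,0,0,0,1],[-8,120,0,0,0,0,1],[-8,184,0,0,0,0,1],[-8,184,0,0,0,0,1],[-8,184,0,0,0,0,1],[-8,184,0,0,0,0,1],[-8,184,0,0,0,0,1]],
])

```text
clock: 54.42
tcp_pos: [0.5661, 0.3659, 0.1241]
orientation: [-2.457, 1.57, -2.381]
wrist_force: [0.1, 0.2, 0.3]
width: 0.0009
```

```bash
python3 d.py .5655 .3672 .0865 4.4
```

```text
t 54.42 tcp [0.5661 0.3659 0.1241] jaw 4.3 w 0.0009 F [0.1 0.2 0.3] q6 0.42
delta (array([37.6,  1.3, -0.5]), array([-0.1, -0. ,  0. ]))
```

Call:
send_rows([
  [[15,0,0,0,0,0,1],[24,0,0,0,0,0,1],[30,0,0,0,0,0,1],[34,0,0,0,0,0,1],[37,0,0,0,0,0,1],[39,0,0,0,0,0,1],[39,0,0,0,0,0,1]],
])

```text
clock: 55.3
tcp_pos: [0.5659, 0.3674, 0.0853]
orientation: [0.364, 1.57, 0.441]
wrist_force: [0.0, 0.3, 5.6]
width: 0.0006
```

Call:
send_rows([
  [[1.5,0,0,0,0,0,1],[2.5,0,0,0,0,0,1],[2.5,0,0,0,0,0,1]],
])

```text
clock: 55.68
tcp_pos: [0.5659, 0.3675, 0.0853]
orientation: [-1.783, 1.571, -1.705]
wrist_force: [-5.3, -2.2, 11.4]
width: 0.0004
```

Call:
send_rows([
  [[1,0,0,0,0,0,1],[2.5,0,0,0,0,0,1],[2.5,0,0,0,0,0,1]],
])

```text
clock: 56.05
tcp_pos: [0.5659, 0.3675, 0.0852]
orientation: [-2.258, 1.57, -2.18]
wrist_force: [-9.6, -6.0, 20.9]
width: 0.0004
```

Call:
send_rows([
  [[-25,0,0,0,0,0,1],[-50,0,0,0,0,0,1],[-70,0,0,0,0,0,1],[-70,0,0,0,0,0,1]],
])

```text
clock: 56.55
tcp_pos: [0.5668, 0.3679, 0.1523]
orientation: [0.426, 1.567, 0.504]
wrist_force: [0.3, 0.2, -0.3]
width: 0.0004
```

```bash
python3 d.py .4619 .3592 .13 4.4
```

```text
t 56.55 tcp [0.5668 0.3679 0.1523] jaw 4.4 w 0.0004 F [ 0.3  0.2 -0.3] q6 0.42
delta (array([  22. ,   -0.6, -105.4]), array([ 0. ,  0.2, -0.1]))
```

Call:
send_rows([
  [[0,-0.6,-60,0,0,0,1],[5,-0.6,-105,0,0,0,1],[25,-0.6,-105,0,0,0,1],[25,-0.6,-105,0,0,0,1],[25,-0.6,-105,0,0,0,1],[25,-0.6,-105,0,0,0,1]],
])

```text
clock: 57.3
tcp_pos: [0.4623, 0.3587, 0.1258]
orientation: [0.363, 1.57, 0.44]
wrist_force: [0.1, -0.1, 0.3]
width: 0.0004
```

```bash
python3 d.py .4619 .3592 .0865 4.4
```

```text
t 57.3 tcp [0.4623 0.3587 0.1258] jaw 4.4 w 0.0004 F [ 0.1 -0.1  0.3] q6 0.49
delta (array([39.3,  0.5, -0.4]), array([ 0. ,  0.1, -0. ]))
```

Call:
send_rows([
  [[15,0,0,0,0,0,1],[25,0,0,0,0,0,1],[31,0,0,0,0,0,1],[35,0,0,0,0,0,1],[38,0,0,0,0,0,1],[40,0,0,0,0,0,1],[41,0,0,0,0,0,1],[41,0,0,0,0,0,1]],
])

```text
clock: 58.3
tcp_pos: [0.4613, 0.3587, 0.0853]
orientation: [0.389, 1.57, 0.467]
wrist_force: [-1.8, -1.9, 5.6]
width: 0.0005
```

Call:
send_rows([
  [[1.5,0,0,0,0,0,1],[2.5,0,0,0,0,0,1],[2.5,0,0,0,0,0,1]],
])

```text
clock: 58.68
tcp_pos: [0.4613, 0.3587, 0.0852]
orientation: [-2.282, 1.57, -2.204]
wrist_force: [-7.4, -4.9, 17.0]
width: 0.0004
```

Call:
send_rows([
  [[1,0,0,0,0,0,1],[2,0,0,0,0,0,1],[2,0,0,0,0,0,1]],
])

```text
clock: 59.05
tcp_pos: [0.4614, 0.3588, 0.0851]
orientation: [-2.339, 1.57, -2.261]
wrist_force: [-11.4, -7.8, 26.5]
width: 0.0003
```

Call:
send_rows([
  [[-25,0,0,0,0,0,1],[-35,-60,0,0,0,0,1],[-35,-120,0,0,0,0,1],[-35,-184,0,0,0,0,1],[-35,-184,0,0,0,0,1],[-35,-184,0,0,0,0,1],[-35,-184,0,0,0,0,1]],
])

```text
clock: 59.92
tcp_pos: [0.4754, 0.1763, 0.1147]
orientation: [1.16, 1.57, 1.239]
wrist_force: [-1.6, 0.1, -1.2]
width: 0.0003
```

```bash
python3 d.py .4761 .1758 .086 4.4; python3 snap.py 18 230 120 330 220 160 170 290 300;  python3 - <<'E'
from h import *
crop(load("side18"),235,140,325,215,8,"pics/d18.png")
E
```

```text
t 59.92 tcp [0.4754 0.1763 0.1147] jaw 4.5 w 0.0003 F [-1.6  0.1 -1.2] q6 0.17
delta (array([28.7, -0.5,  0.7]), array([ 0.1,  0. , -0. ]))
```

View pics/d18.png

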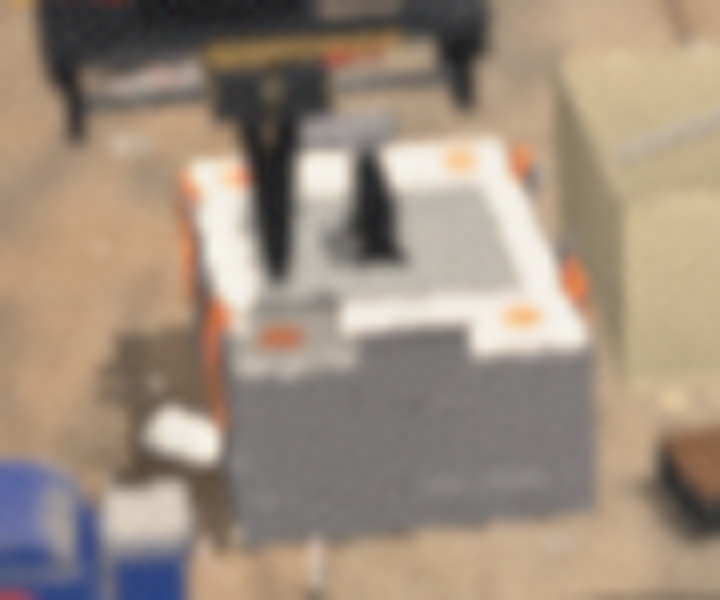

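Near edge sits on the rim at both sides. Re-press fr to check its height.

Call:
send_rows([
  [[14,0,0,0,0,0,1],[22,0,0,0,0,0,1],[26,0,0,0,0,0,1],[29,0,0,0,0,0,1],[31,0,0,0,0,0,1],[33,0,0,0,0,0,1],[33,0,0,0,0,0,1]],
])

```text
clock: 60.9
tcp_pos: [0.4753, 0.1751, 0.0851]
orientation: [-2.964, 1.569, -2.887]
wrist_force: [-11.0, -4.0, 19.5]
width: 0.0003
```

Call:
send_rows([
  [[1,0,0,0,0,0,1],[2,0,0,0,0,0,1],[2,0,0,0,0,0,1]],
])

```text
clock: 61.28
tcp_pos: [0.4753, 0.1752, 0.0851]
orientation: [-2.937, 1.568, -2.86]
wrist_force: [-16.8, -3.8, 28.2]
width: 0.0002
```

Call:
send_rows([
  [[-25,0,0,0,0,0,1],[-30,0,50,0,0,0,1],[-30,0,104,0,0,0,1],[-30,0,104,0,0,0,1],[-30,0,104,0,0,0,1],[-30,0,104,0,0,0,1]],
])

```text
clock: 62.02
tcp_pos: [0.5779, 0.1831, 0.1097]
orientation: [-3.095, 1.57, -3.018]
wrist_force: [-0.6, -0.1, -0.2]
width: 0.0003
```

```bash
python3 d.py .5797 .1838 .085 4.4
```

```text
t 62.02 tcp [0.5779 0.1831 0.1097] jaw 4.5 w 0.0003 F [-0.6 -0.1 -0.2] q6 0.14
delta (array([24.7,  0.5,  1.8]), array([ 0.1, -0. ,  0. ]))
```

fr is now at 85.1 mm. Same check on br.

Call:
send_rows([
  [[12,0,1,0,0,0,1],[19,0,1,0,0,0,1],[23,0,1,0,0,0,1],[26,0,1,0,0,0,1],[28,0,1,0,0,0,1],[29,0,1,0,0,0,1],[29,0,1,0,0,0,1]],
])

```text
clock: 62.9
tcp_pos: [0.5794, 0.1832, 0.0851]
orientation: [-2.945, 1.568, -2.867]
wrist_force: [-13.3, -3.2, 22.4]
width: 0.0
```

Call:
send_rows([
  [[-40,0,0,0,0,0,1],[-90,0,0,0,0,0,1],[-140,0,0,0,0,0,1],[-140,0,-60,0,0,0,1],[-140,-60,-100,0,0,0,1],[-140,-120,-100,0,0,0,1],[-140,-180,-100,0,0,0,1],[-140,-240,-100,0,0,0,1],[-140,-260,-100,0,0,0,1],[-140,-260,-100,0,0,0,1]],
])

```text
clock: 64.15
tcp_pos: [0.5005, -0.085, 0.2207]
orientation: [1.786, 1.571, 1.861]
wrist_force: [-0.1, 0.4, 0.6]
width: 0.0006
```

```bash
python3 snap.py 19 230 120 330 220 160 170 290 300
python3 - <<'E'
from h import *
crop(load("side19"),235,140,325,215,8,"pics/d19.png");crop(load("top19"),150,185,280,285,6,"pics/c19.png")
for n in("top19","side19"):
    t=load(n);P=cloud(t);h=cv2.cvtColor(t["img"],cv2.COLOR_BGR2HSV); m=(h[...,0]>5)&(h[...,0]<22)&(h[...,1]>130)&(h[...,2]>170)
    X=P[...,0];Y=P[...,1];m&=(X>.4)&(X<.64)&(Y>.1)&(Y<.42)
    for c,a in blobs(t,m,6): print(n,c.round(1),a,onz(t,*c,.085).round(4),P[int(c[1]),int(c[0])].round(4))
E
```

```text
top19 [236.4 198.1] 14 [0.604  0.2122 0.085 ] [0.6031 0.2112 0.0941]
top19 [184.  200.8] 11 [0.5928 0.3545 0.085 ] [ 0.6062  0.3876 -0.0013]
top19 [245.3 207.9] 39 [0.5778 0.1866 0.085 ] [0.5804 0.1875 0.0851]
top19 [177.4 211.2] 40 [0.5638 0.3703 0.085 ] [0.5642 0.3701 0.0878]
top19 [246.2 246.5] 36 [0.4742 0.1784 0.085 ] [0.4754 0.1791 0.0837]
top19 [177.2 250. ] 40 [0.4599 0.362  0.085 ] [nan nan nan]
top19 [237.9 255.8] 21 [0.449  0.1991 0.085 ] [0.451  0.2009 0.0879]
top19 [184.9 258.4] 23 [0.4382 0.3399 0.085 ] [0.4395 0.3393 0.093 ]
side19 [306.4 174.7] 7 [0.6037 0.2161 0.085 ] [0.601  0.2012 0.0943]
side19 [261.3 180. ] 9 [0.4471 0.1916 0.085 ] [0.446  0.1896 0.086 ]
```

View pics/d19.png

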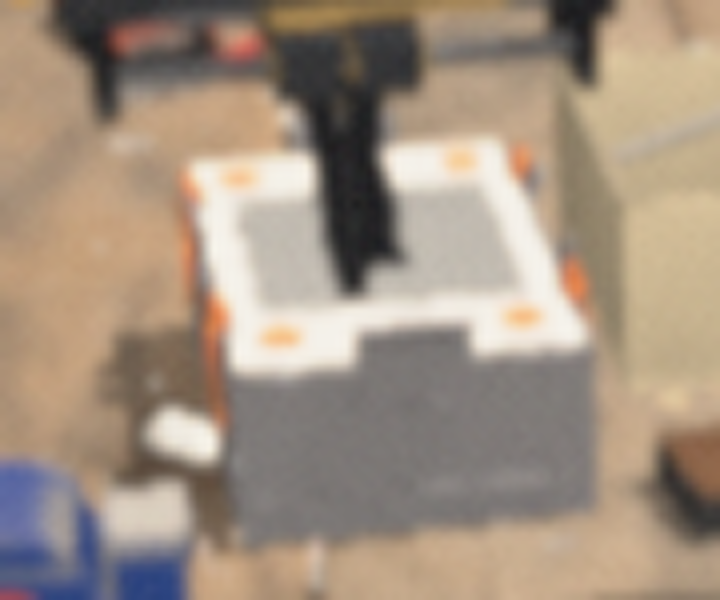

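View pics/c19.png

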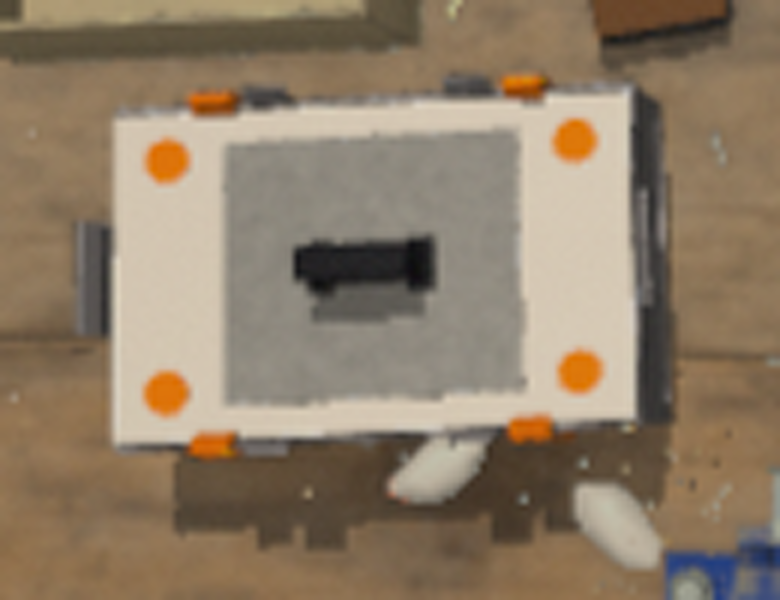

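```bash
python3 -c "
from rig import robot
print(robot.get_state()['wrist_force']); print(robot.hand_in())"
```

```text
[ 0.22712738  0.26484502 -0.78693696]
the job is handed in; nothing more can be done
None
```

The hardware kit is made up and handed in at about 64 s; hand-in reports no verdict.

- **Cups:** All four cups (green, yellow, blue, red) came off the stand and went into a compartment each. The last top view before covering showed all four upright.
- **Cover:** It had been knocked about 4 cm during the run, so I located it again before gripping it. I laid it on the clips and pressed each corner.
- **Corner heights:** The two corners on the -y end first stopped at about 86.5 mm, so I pressed both again. All four corners then read 85.1–85.2 mm (home is 85), with 20–28 N peaks on the wrist. That is above the 8–20 N you gave for pressing.
- **Final pictures:** The cover lies flush, with an orange clip beside it at each of the four positions. Its middle was within about 2 mm of my estimate of the case's centre. The gripper was clear, about 0.3 m away.
- **Disagreements:** The side and top cameras differed by 2–4 mm in y, so I used a compromise between them for the case position. Single depth readings on the spots scattered from 83.7 to 87.8 mm, and the fl spot gave none, so I relied on the touch heights instead.
- **Jars:** I did not move either jar or measure them again at the end.

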